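# Swap the modules in the control box

### The job

Lift the loose hood off the control box and set it down on the rubber mat, then drop every old module (round post) found in the box into the plywood scrap bin and press one new module (flat rib) into each of the three recesses, upright and flush. Then put the hood back on the box, fully down all round. Do not knock over the glue bottle.

Things in the scene. Friction and masses are not known exactly. Their poses are not given: they have to be found in the camera images.
- control_box: Low grey control box fixed to the bench, hidden by the hood at the start. Origin: centre of its underside. Base 110 (x) x 210 (y) x 20 mm; on it a black deck 82 x 178 mm, its top 42 mm above the origin, with three rectangular recesses in a row along y (at -56, 0, +56 mm). The hood rim rests on the base, round the deck, 20 mm above the origin. The scroll saw stands close behind.
- recess_0 (a point): Centre of the floor of recess 0 of the control box (y = -56 mm). The recess is 31 mm (box x) by 41 mm (box y) and 20 mm deep, its mouth flush with the deck top. Axes as the box. At the start it is empty or holds an old module.
- recess_1 (a point): Centre of the floor of recess 1 of the control box (y = 0 mm). The recess is 31 mm (box x) by 41 mm (box y) and 20 mm deep, its mouth flush with the deck top. Axes as the box. At the start it is empty or holds an old module.
- recess_2 (a point): Centre of the floor of recess 2 of the control box (y = 56 mm). The recess is 31 mm (box x) by 41 mm (box y) and 20 mm deep, its mouth flush with the deck top. Axes as the box. At the start it is empty or holds an old module.
- hood: Loose grey sheet hood, an open-bottomed box 96 (x) x 192 (y) x 53 mm, inside 90 x 186 x 50 mm (4 mm play a side round the deck). Origin: centre of its lower rim. On top a black bar handle along y: 14 (x) x 80 (y) x 14 mm, its centre 77 mm above the origin, 17 mm free below it, on two posts 32 mm either side of the middle. It starts on the box with the same yaw; either way round fits.
- old_0: Old grey module, 60 g: rectangular body 26 (x) x 36 (y) x 20 mm with a round upright post of 14 mm diameter, 24 mm high, in the middle of its top (44 mm in all). Origin: centre of its underside. If present it stands in recess 0, flush with the deck, under the hood. One to three of the old modules are present.
- old_1: Old grey module, 60 g: rectangular body 26 (x) x 36 (y) x 20 mm with a round upright post of 14 mm diameter, 24 mm high, in the middle of its top (44 mm in all). Origin: centre of its underside. If present it stands in recess 1, flush with the deck, under the hood. One to three of the old modules are present.
- old_2: Old grey module, 60 g: rectangular body 26 (x) x 36 (y) x 20 mm with a round upright post of 14 mm diameter, 24 mm high, in the middle of its top (44 mm in all). Origin: centre of its underside. If present it stands in recess 2, flush with the deck, under the hood. One to three of the old modules are present.
- new_0: New grey module, 60 g: rectangular body 26 (x) x 36 (y) x 20 mm with a flat upright rib 10 mm (x) x 26 mm (y), 24 mm high, in the middle of its top (44 mm in all). Origin: centre of its underside. It stands upright on the bench in front of the control box; any new module fits any recess, either way round.
- new_1: New grey module, 60 g: rectangular body 26 (x) x 36 (y) x 20 mm with a flat upright rib 10 mm (x) x 26 mm (y), 24 mm high, in the middle of its top (44 mm in all). Origin: centre of its underside. It stands upright on the bench in front of the control box; any new module fits any recess, either way round.
- new_2: New grey module, 60 g: rectangular body 26 (x) x 36 (y) x 20 mm with a flat upright rib 10 mm (x) x 26 mm (y), 24 mm high, in the middle of its top (44 mm in all). Origin: centre of its underside. It stands upright on the bench in front of the control box; any new module fits any recess, either way round.
- scrap_bin: Open plywood box fixed to the bench, 150 (x) x 130 (y) x 55 mm high, walls and floor 6 mm. Origin: centre of its underside. It stands to the left or to the right of the control box; the mat is on the other side.
- mat: Flat black rubber mat fixed to the bench, 240 (x) x 140 (y) x 4 mm. Origin: centre of its underside. The hood fits on it with its long side along the mat's long side.
- glue_bottle: Upright glue bottle, 61 mm diameter, 214 mm high, at the back of the bench on the right; a bystander. Origin: centre of its underside, z axis up.
Things that resemble listed ones, but are neither listed nor needed, are in the scene too. What is shaped like the new_2 but red is not meant.

How it is judged:
On the way, in this order (a step that is already met when the one before it is completed fails the run):
1. the hood is off the control box and stands released on the mat (horizontal distance between hood and mat below 0.07 m and height (world z) of hood below 0.012 m and angle between hood's own z axis and vertical below 0.08 rad and contact force between hood and the fingers below 0.3 N), for 0.2 s.
2. every old module present lies in the scrap bin and every recess holds a new module, upright and flush, with the hood still off (x of old_0 in the frame of scrap_bin between -0.07 and 0.07 m and y of old_0 in the frame of scrap_bin between -0.06 and 0.06 m and z of each of old_0, old_1, old_2 in the frame of scrap_bin below 0.055 m and x of old_1 in the frame of scrap_bin between -0.07 and 0.07 m and y of old_1 in the frame of scrap_bin between -0.06 and 0.06 m and x of old_2 in the frame of scrap_bin between -0.07 and 0.07 m and y of old_2 in the frame of scrap_bin between -0.06 and 0.06 m and ((horizontal distance between new_0 and recess_0 below 0.0045 m and z of new_0 in the frame of recess_0 between -0.002 and 0.002 m and angle between new_0's own z axis and vertical below 0.06 rad) or (horizontal distance between new_1 and recess_0 below 0.0045 m and z of new_1 in the frame of recess_0 between -0.002 and 0.002 m and angle between new_1's own z axis and vertical below 0.06 rad) or (horizontal distance between new_2 and recess_0 below 0.0045 m and z of new_2 in the frame of recess_0 between -0.002 and 0.002 m and angle between new_2's own z axis and vertical below 0.06 rad)) and ((horizontal distance between new_0 and recess_1 below 0.0045 m and z of new_0 in the frame of recess_1 between -0.002 and 0.002 m and angle between new_0's own z axis and vertical below 0.06 rad) or (horizontal distance between new_1 and recess_1 below 0.0045 m and z of new_1 in the frame of recess_1 between -0.002 and 0.002 m and angle between new_1's own z axis and vertical below 0.06 rad) or (horizontal distance between new_2 and recess_1 below 0.0045 m and z of new_2 in the frame of recess_1 between -0.002 and 0.002 m and angle between new_2's own z axis and vertical below 0.06 rad)) and ((horizontal distance between new_0 and recess_2 below 0.0045 m and z of new_0 in the frame of recess_2 between -0.002 and 0.002 m and angle between new_0's own z axis and vertical below 0.06 rad) or (horizontal distance between new_1 and recess_2 below 0.0045 m and z of new_1 in the frame of recess_2 between -0.002 and 0.002 m and angle between new_1's own z axis and vertical below 0.06 rad) or (horizontal distance between new_2 and recess_2 below 0.0045 m and z of new_2 in the frame of recess_2 between -0.002 and 0.002 m and angle between new_2's own z axis and vertical below 0.06 rad)) and horizontal distance between hood and control_box above 0.12 m), for 0.2 s.
At the end, for the whole second after the job is handed in: Old modules in the scrap bin; a new one in each recess within 4.5 mm of centre, underside within 2 mm of the floor, tilt under 0.06 rad; hood on the box, at rest, within 8 mm of centre, rim under 24 mm above the box underside, tilt under 0.04 rad, long sides parallel within 0.09 rad (horizontal distance between hood and control_box below 0.008 m and z of hood in the frame of control_box below 0.024 m and angle between hood's own z axis and vertical below 0.04 rad and angle between the y axis of hood and the y axis of control_box, either way round below 0.09 rad and ((horizontal distance between new_0 and recess_0 below 0.0045 m and z of new_0 in the frame of recess_0 between -0.002 and 0.002 m and angle between new_0's own z axis and vertical below 0.06 rad) or (horizontal distance between new_1 and recess_0 below 0.0045 m and z of new_1 in the frame of recess_0 between -0.002 and 0.002 m and angle between new_1's own z axis and vertical below 0.06 rad) or (horizontal distance between new_2 and recess_0 below 0.0045 m and z of new_2 in the frame of recess_0 between -0.002 and 0.002 m and angle between new_2's own z axis and vertical below 0.06 rad)) and ((horizontal distance between new_0 and recess_1 below 0.0045 m and z of new_0 in the frame of recess_1 between -0.002 and 0.002 m and angle between new_0's own z axis and vertical below 0.06 rad) or (horizontal distance between new_1 and recess_1 below 0.0045 m and z of new_1 in the frame of recess_1 between -0.002 and 0.002 m and angle between new_1's own z axis and vertical below 0.06 rad) or (horizontal distance between new_2 and recess_1 below 0.0045 m and z of new_2 in the frame of recess_1 between -0.002 and 0.002 m and angle between new_2's own z axis and vertical below 0.06 rad)) and ((horizontal distance between new_0 and recess_2 below 0.0045 m and z of new_0 in the frame of recess_2 between -0.002 and 0.002 m and angle between new_0's own z axis and vertical below 0.06 rad) or (horizontal distance between new_1 and recess_2 below 0.0045 m and z of new_1 in the frame of recess_2 between -0.002 and 0.002 m and angle between new_1's own z axis and vertical below 0.06 rad) or (horizontal distance between new_2 and recess_2 below 0.0045 m and z of new_2 in the frame of recess_2 between -0.002 and 0.002 m and angle between new_2's own z axis and vertical below 0.06 rad)) and x of old_0 in the frame of scrap_bin between -0.07 and 0.07 m and y of old_0 in the frame of scrap_bin between -0.06 and 0.06 m and z of each of old_0, old_1, old_2 in the frame of scrap_bin below 0.055 m and x of old_1 in the frame of scrap_bin between -0.07 and 0.07 m and y of old_1 in the frame of scrap_bin between -0.06 and 0.06 m and x of old_2 in the frame of scrap_bin between -0.07 and 0.07 m and y of old_2 in the frame of scrap_bin between -0.06 and 0.06 m and linear speed of hood below 0.02 m/s); the robot touches nothing.
It fails at once if the glue bottle is knocked over (angle between glue_bottle's own z axis and vertical above 0.6 rad).
Of old_0, old_1, old_2 only 1 to 3 are there at a start; the rules pass over those that are not, and their reading is None.
At some moment in a run one of new_0, new_1, new_2 may be knocked a few centimetres aside while the robot is not near it.
It also fails if it takes over 210 s, if anything falls off the work surface, if the arm or the gripper's body presses on something with over 40 N, if the wrist force passes 120 N, or if a joint passes its speed limit or range.

### The arm

A 6-joint arm with a two-finger parallel gripper is mounted at the origin on the work surface; the furniture and walls round the work are solid. World frame = base frame: x ahead of the robot, y to its left, z up, the work surface at z = 0. Lengths are in m, angles in rad, forces in N, time in s.
With the tool pointing down it reaches from about 0.35 to 0.775 m from the base axis. Payload 5.5 kg.
Tool frame: the origin (TCP) lies midway between the tips of the shut fingers; the grasp point (between the pads) lies 19 mm behind it; z points along the fingers, x is the direction in which the jaws open and shut, and the axes are right-handed (so a half turn about z gives the same grasp; the last joint's range is limited). The gripper opens to 85 mm and grips with 20 to 120 N. Pads are 22 mm wide; open, the fingers measure 114 mm over their backs; the gripper's body (76 mm by 85 mm) begins 54 mm behind the grasp point. The pads swing forward as they close: fully open they stand 13 mm farther back than shut.
Start: joints at [1.201, 0.313, 0.046, 1.304, 0, 1.431], TCP at [0.131, 0.56, 0.231] pointing down, gripper open.
Joint ranges: [-2.76, 2.76], [-0.86, 1.69], [-1.03, 1.26], [-2.2, 2.34], [-1.47, 1.5], [-3.14, 3.14]. Speed limits (rad/s): [2.57, 2.57, 3.14, 3.14, 3.14, 3.14].

### API

Orientations are given as a rotation vector (axis times angle).
In Python, from plant import manip, get_image gives the robot as it stands.
- The arm moves only by the tool play_rows, never from a script. Its argument "deltas" is a list of rows, each an object with "claw": the closure, from -1 (fully open) to 1 (shut), so that 0 is half open; "delta_pos": the shift along the tool's x, y, z each as a share of 25 cm, from -1 to 1, a list of three; "dr": the turn, a rotation vector about the tool's x, y, z each as a share of 45 degrees, from -1 to 1, a list of three. In form: [{"claw": claw, "delta_pos": [dx, dy, dz], "dr": [rx, ry, rz]}, ...]. A call has 1 to 12 rows; each row is the pose to reach, as a shift and turn from the pose commanded when the call began, along the tool's axes at that moment; what a row does not reach only later rows make up. A row lasts 1/8 s, in which the tool goes at most 62.5 mm and 10.7 degrees, less where a joint would pass 70% of its speed; a pose out of reach is approached as far as the arm can. A call with a number of a shift or a turn outside -1 to 1 is refused whole. A call with a gripper value outside its range is refused whole. The fingers move at their own pace and stop on an object; "newtons" is the grip in N (left out, the last holds). Time passes only in rows, so rows that repeat a pose let the fingers close. It gives the time, the measured TCP pose, the force and the opening at its end, in the units of the state.
- manip.get_state(): the state, without advancing time (a new reading comes with each control period).
- get_image(name): name is "side" or "top"; returns a dict with "color" (384x512x3 uint8, red, green, blue), "K" (3x3 intrinsics, pixels), "dist_coeffs" ([k1, k2, p1, p2, k3] as OpenCV has them; the pictures are not rectified), "rvec" (rotation vector, rad) and "tvec" (3), from world to camera coordinates, as OpenCV has them. Camera axes: x right, y down, z forward; pixel columns grow to the right and rows downward; lengths in m; the calibration is good to about 2 mm. A picture is of the moment at which its call begins. There is no depth.
- manip.job_done(): hands the job in, once; it reports no verdict.
The state is a dict: "time_s": time; "joint_positions": joint angles; "joint_velocities": joint speeds; "joint_efforts": joint torques, N m; "tool_pos": TCP position; "tool_rot": TCP orientation; "wrist_force": force on the tool from outside, world axes, zero at the start; "wrist_torque": the same for the moment, N m; "grip_width": finger opening in m.
Only numpy, scipy, OpenCV 4.12 (cv2) and the standard library are available. Lean on these libraries where they do the work, as an engineer would, in place of code of your own. Each camera call takes 0.05 s, during which the arm holds its last target.

## Working session

There is one attempt and no reset: what is moved stays moved. The work goes in short steps, Python scripts to look and compute and a tool call to move; the robot and the scene stay as the last step left them, time stands still between calls to the robot, and variables do not carry over. Pictures are saved under pics/ and viewed, and the job is handed in when it is done.

Besides the shell and the picture viewer there is one more tool, called after "Emit:" in YAML: its name, and indented under it one key for each argument. play_rows: Moves the arm, as the interface text tells. Shift numbers are shares of 25 cm and turn numbers shares of 45 degrees, none past 1 either way. Its arguments: {"type":"object","properties":{"deltas":{"type":"array","items":{"type":"object","properties":{"claw":{"type":"number"},"delta_pos":{"type":"array","items":{"type":"number","minimum":-1,"maximum":1}},"dr":{"type":"array","items":{"type":"number","minimum":-1,"maximum":1}}}}},"newtons":{"type":"number"}},"required":["deltas"]}

```bash
mkdir -p pics; ls; cat > h.py <<'E'
import numpy as np, cv2
from plant import manip, get_image
def snap(name, out=None, crop=None, scale=1):
    im=get_image(name); c=im['color'][:,:,::-1].copy()
    if out:
        d=c
        if crop: d=d[crop[1]:crop[3],crop[0]:crop[2]]
        if scale!=1: d=cv2.resize(d,None,fx=scale,fy=scale,interpolation=cv2.INTER_CUBIC)
        cv2.imwrite('pics/'+out,d)
    im['bgr']=c
    return im
def ray(im,px):
    R=cv2.Rodrigues(np.array(im['rvec'],float))[0]; t=np.array(im['tvec'],float).reshape(3)
    u=cv2.undistortPoints(np.array(px,float).reshape(-1,1,2),np.array(im['K'],float),np.array(im['dist_coeffs'],float)).reshape(-1,2)
    d=np.c_[u,np.ones(len(u))]@R
    return -R.T@t,d
def plane(im,px,z):
    o,d=ray(im,px); s=(z-o[2])/d[:,2]
    return o+d*s[:,None]
def proj(im,P):
    return cv2.projectPoints(np.array(P,float).reshape(-1,1,3),np.array(im['rvec'],float),np.array(im['tvec'],float),np.array(im['K'],float),np.array(im['dist_coeffs'],float))[0].reshape(-1,2)
E
python3 - <<'E'
from h import *
for n in ['side','top']:
    im=snap(n,n+'0.png'); o,_=ray(im,[[256,192]]); print(n,o.round(3),plane(im,[[256,192]],0).round(3),im['K'])
print(manip.get_state())
E
```

```text
pics
side [-0.147 -0.08   0.889] [[ 0.493 -0.005  0.   ]] [[360.95029554   0.         249.2649094 ]
 [  0.         360.95029554 194.58381465]
 [  0.           0.           1.        ]]
top [0.394 0.019 1.344] [[0.444 0.046 0.   ]] [[429.66356496   0.         259.36090448]
 [  0.         429.66356496 191.12838875]
 [  0.           0.           1.        ]]
{'time_s': 0.1, 'joint_positions': array([ 1.20140660e+00,  3.13932943e-01,  4.50939060e-02,  1.30356773e+00,
       -1.37871149e-05,  1.43120835e+00]), 'joint_velocities': array([-0.00034845, -0.00190918,  0.00362727,  0.00115567,  0.00071496,
        0.00148251]), 'joint_efforts': array([ 2.58000218e-03, -4.81727064e+01,  2.99243706e+01,  1.26703887e-02,
       -1.22947881e-04, -2.20112321e-05]), 'tool_pos': array([0.13082204, 0.55946736, 0.23049421]), 'tool_rot': array([ 2.46082915e+00,  1.95159481e+00, -2.16991944e-03]), 'wrist_force': array([ 0.92878385, -0.25095407,  0.16085759]), 'wrist_torque': array([-0.01794162, -0.04514184,  0.02315858]), 'grip_width': 0.08540788202929077}
```

View pics/top0.png

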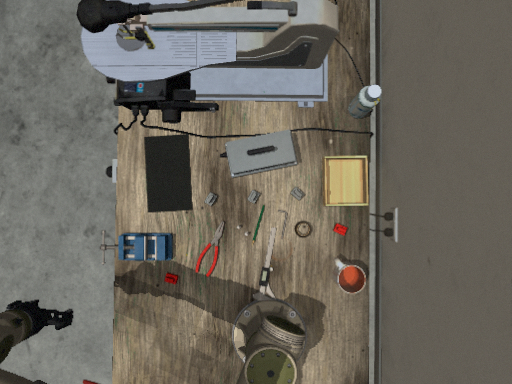

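View pics/side0.png

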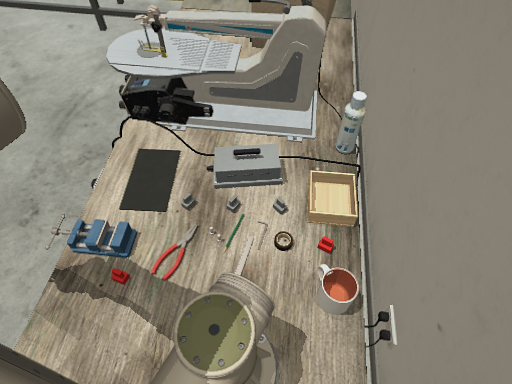

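The top view shows, with world x up and y to the left:
- Hood on the box at (261,153), mat at (168,173), bin at (347,181).
- Grey new modules at about (211,199), (253,197) and (297,192).
- Red look-alikes at (172,278) and (341,229), a ring at (303,229), and the bottle at (365,100).

I choose the three grey ones and check them in a close crop.

```bash
python3 - <<'E'
from h import *
im=snap('top','t1.png',(130,115,380,245),3.2)
im2=snap('side','s1.png',(115,135,365,260),3.2)
E
```

```text
(no output)
```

View pics/t1.png

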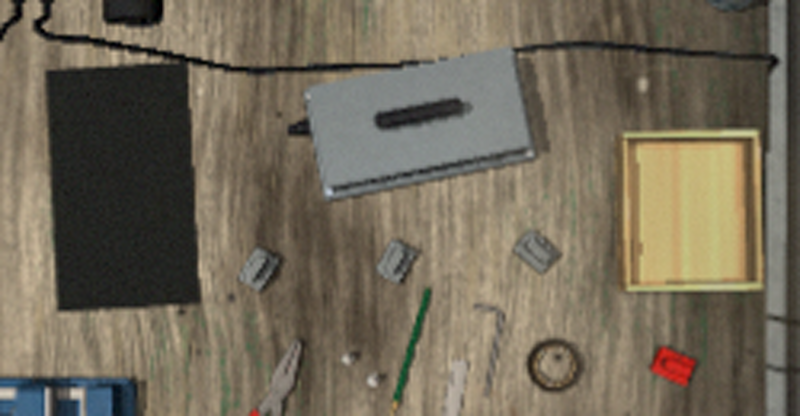

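View pics/s1.png

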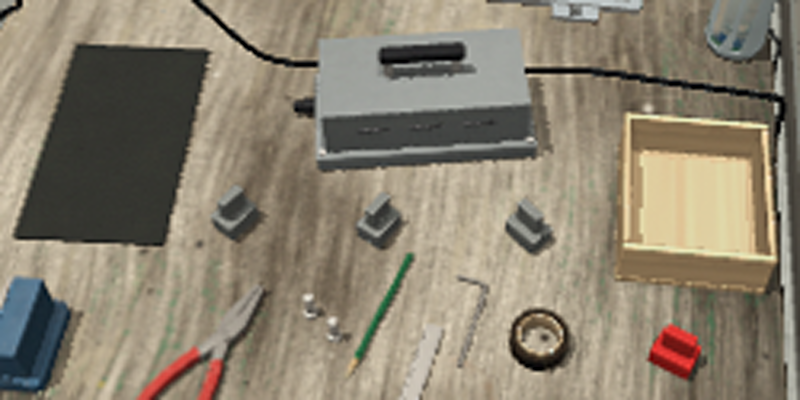

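```bash
cat >> h.py <<'E'
def rect(im,mask,z,box=None):
    m=np.zeros(mask.shape,np.uint8)
    x0,y0,x1,y1=box; m[y0:y1,x0:x1]=mask[y0:y1,x0:x1].astype(np.uint8)
    cs,_=cv2.findContours(m,cv2.RETR_EXTERNAL,cv2.CHAIN_APPROX_NONE)
    c=max(cs,key=cv2.contourArea); W=plane(im,c.reshape(-1,2),z)[:,:2]
    r=cv2.minAreaRect((W*1000).astype(np.float32)); M=cv2.moments(c)
    return r,(M['m10']/M['m00'],M['m01']/M['m00']),c
E
python3 - <<'E'
from h import *
im=snap('top'); b=im['bgr'].astype(int); hsv=cv2.cvtColor(im['bgr'],cv2.COLOR_BGR2HSV).astype(int)
for p in [(250,160),(285,145),(211,199),(254,197),(297,193),(150,170),(220,180),(275,180),(345,180),(326,180),(262,151)]: print(p,im['bgr'][p[1],p[0]],hsv[p[1],p[0]])
dark=hsv[...,2]<75
print('handle',rect(im,dark,0.100,(238,140,285,162))[:2])
print('mat',rect(im,dark,0.004,(140,130,198,216))[:2])
blue=(b[...,0]-b[...,2]>-2)&(hsv[...,2]>85)
print('hood',rect(im,blue,0.073,(218,120,305,180))[:2])
for bx in [(200,185,222,210),(243,185,264,208),(287,182,308,204)]: print('new',rect(im,(b[...,0]-b[...,2]>-6),0.02,bx)[:2])
yel=(hsv[...,1]>90)&(hsv[...,2]>150)
print('bin',rect(im,yel,0.055,(318,150,375,212))[:2])
cv2.imwrite('pics/m.png',cv2.resize((blue*120+dark*60+yel*250).astype(np.uint8)[115:245,130:380],None,fx=3,fy=3))
E
```

```text
(250, 160) [138 138 132] [ 90  11 138]
(285, 145) [137 137 133] [ 90   7 137]
(211, 199) [38 39 36] [80 20 39]
(254, 197) [ 99 104 103] [ 36  12 104]
(297, 193) [128 134 135] [ 26  13 135]
(150, 170) [39 36 39] [150  20  39]
(220, 180) [ 75  94 108] [ 17  78 108]
(275, 180) [114 138 150] [ 20  61 150]
(345, 180) [123 184 196] [ 25  95 196]
(326, 180) [118 162 187] [ 19  94 187]
(262, 151) [35 35 37] [ 0 14 37]
handle (((562.32958984375, 32.057247161865234), (16.065223693847656, 80.47215270996094), 12.076272010803223), (260.5344827586207, 150.11206896551724))
mat (((508.87908935546875, 314.80255126953125), (254.89952087402344, 167.9346466064453), 1.528063416481018), (168.1067137086465, 172.56158920079767))
hood (((558.3323974609375, 32.353118896484375), (108.0851821899414, 198.91700744628906), 12.828079223632812), (259.76120193763245, 153.03549803209202))
new (((421.6955871582031, 185.4300079345703), (26.335603713989258, 34.483036041259766), 64.37296295166016), (210.8181818181818, 198.45687645687644))
new (((429.99285888671875, 53.33076477050781), (24.847660064697266, 34.482784271240234), 64.24211120605469), (253.29876543209872, 196.18024691358025))
new (((442.189697265625, -73.50946044921875), (19.27348518371582, 12.42171859741211), 64.1600341796875), (295.48484848484844, 193.15151515151513))
bin (((477.2840270996094, -217.87481689453125), (135.3478546142578, 111.25892639160156), 0.4252922832965851), (343.2838156484458, 181.64233654876742))
```

View pics/m.png

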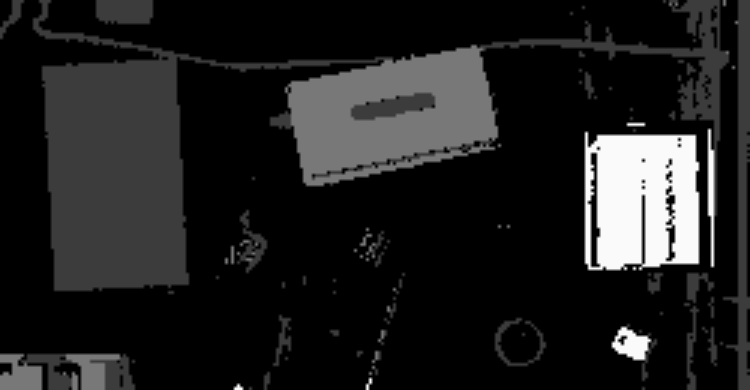

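```bash
cat >> h.py <<'E'
from scipy.spatial.transform import Rotation as Ro
def Rt(psi):
    c,s=np.cos(psi),np.sin(psi); return np.array([[c,s,0],[s,-c,0],[0,0,-1.]])
def go(x,y,z,psi_deg):
    s=manip.get_state(); R=Ro.from_rotvec(s['tool_rot']).as_matrix()
    d=R.T@(np.array([x,y,z])-s['tool_pos'])/0.25
    r=Ro.from_matrix(R.T@Rt(np.radians(psi_deg))).as_rotvec()/(np.pi/4)
    print('delta',d.round(4),'dr',r.round(4)); m=max(abs(d).max(),abs(r).max())
    if m>1:
        n=int(np.ceil(m)); print(' 1/%d:'%n,(d/n).round(3),(r/n).round(3))
def st():
    s=manip.get_state(); R=Ro.from_rotvec(s['tool_rot']).as_matrix()
    print('t',round(s['time_s'],2),'pos',s['tool_pos'].round(4),'psi',np.degrees(np.arctan2(R[1,0],R[0,0])).round(2),'tilt',np.degrees(np.arccos(-R[2,2])).round(2),'F',s['wrist_force'].round(1),'w',round(s['grip_width'],4),'j',s['joint_positions'].round(2))
E
python3 - <<'E'
from h import *
im=snap('top'); hsv=cv2.cvtColor(im['bgr'],cv2.COLOR_BGR2HSV).astype(int)
c=plane(im,[[130+47/3.2,115+70/3.2],[130+186/3.2,115+65/3.2],[130+200/3.2,115+301/3.2],[130+59/3.2,115+309/3.2]],0.004); print(c.round(3),c.mean(0))
c=plane(im,[[130+622/3.2,115+132/3.2],[130+760/3.2,115+131/3.2],[130+763/3.2,115+290/3.2],[130+624/3.2,115+291/3.2]],0.055); print(c.round(3),c.mean(0))
im2=snap('side');hsv=cv2.cvtColor(im2['bgr'],cv2.COLOR_BGR2HSV).astype(int)
print(rect(im2,hsv[...,2]<75,0.098,(230,145,264,155))[:2])
go(.562,.032,.18,12.5); st()
E
```

```text
[[0.614 0.399 0.004]
 [0.62  0.262 0.004]
 [0.388 0.243 0.004]
 [0.378 0.382 0.004]] [0.50004911 0.32151883 0.004     ]
[[ 0.553 -0.16   0.055]
 [ 0.556 -0.29   0.055]
 [ 0.406 -0.293  0.055]
 [ 0.403 -0.163  0.055]] [ 0.47945334 -0.22632805  0.055     ]
(((564.6112670898438, 33.46250915527344), (19.724931716918945, 73.7802505493164), 7.554060935974121), (246.4607843137255, 151.42156862745097))
delta [-1.6629  2.1597  0.2049] dr [2.0000e-04 5.0000e-04 1.4296e+00]
 1/3: [-0.554  0.72   0.068] [0.    0.    0.477]
t 0.35 pos [0.131  0.5598 0.2311] psi 76.83 tilt 0.02 F [ 1.1  0.4 -0.5] w 0.0857 j [ 1.2   0.31  0.05  1.3  -0.    1.43]
```

Emit:
play_rows:
  deltas:
    - {"claw": -1, "delta_pos": [-0.38, 0.5, 0.05], "dr": [0, 0, 0.3]}
    - {"claw": -1, "delta_pos": [-0.76, 1, 0.1], "dr": [0, 0, 0.8]}
    - {"claw": -1, "delta_pos": [-0.76, 1, 0.1], "dr": [0, 0, 0.8]}
    - {"claw": -1, "delta_pos": [-0.76, 1, 0.1], "dr": [0, 0, 0.8]}
    - {"claw": -1, "delta_pos": [-0.76, 1, 0.1], "dr": [0, 0, 0.8]}
    - {"claw": -1, "delta_pos": [-0.76, 1, 0.1], "dr": [0, 0, 0.8]}
    - {"claw": -1, "delta_pos": [-0.76, 1, 0.1], "dr": [0, 0, 0.8]}
  newtons: 60

```text
time_s: 1.23
tool_pos: [0.3313, 0.3178, 0.2064]
tool_rot: [-2.945, -1.094, -0.0]
wrist_force: [-0.3, 0.3, 0.3]
grip_width: 0.0854
```

```bash
python3 -c "
from h import *
st();go(.562,.032,.18,12.5)"
```

```text
t 1.23 pos [0.3313 0.3178 0.2064] psi 40.75 tilt 0.03 F [-0.3  0.3  0.3] w 0.0854 j [ 0.59  0.1  -0.28  1.19  0.    1.45]
delta [-0.0472  1.4684  0.105 ] dr [-6.000e-04 -1.000e-04  6.279e-01]
 1/2: [-0.024  0.734  0.052] [-0.    -0.     0.314]
```

Emit:
play_rows:
  deltas:
    - {"claw": -1, "delta_pos": [-0.015, 0.5, 0.05], "dr": [0, 0, 0.3]}
    - {"claw": -1, "delta_pos": [-0.03, 1, 0.07], "dr": [0, 0, 0.628]}
    - {"claw": -1, "delta_pos": [-0.03, 1, 0.07], "dr": [0, 0, 0.628]}
    - {"claw": -1, "delta_pos": [-0.03, 1, 0.07], "dr": [0, 0, 0.628]}
    - {"claw": -1, "delta_pos": [-0.03, 1, 0.07], "dr": [0, 0, 0.628]}

```text
time_s: 1.85
tool_pos: [0.4911, 0.1227, 0.1884]
tool_rot: [3.123, 0.34, 0.001]
wrist_force: [-1.0, 0.8, 0.2]
grip_width: 0.0853
```

```bash
python3 -c "
from h import *
st();go(.562,.032,.16,12.5)"
```

```text
t 1.85 pos [0.4911 0.1227 0.1884] psi 12.42 tilt 0.05 F [-1.   0.8  0.2] w 0.0853 j [ 0.09  0.2  -0.21  1.16 -0.    1.44]
delta [0.1987 0.4153 0.1138] dr [ 0.0004 -0.0009 -0.0018]
```

Emit:
play_rows:
  deltas:
    - {"claw": -1, "delta_pos": [0.199, 0.415, 0.114], "dr": [0, 0, 0]}
    - {"claw": -1, "delta_pos": [0.199, 0.415, 0.114], "dr": [0, 0, 0]}
    - {"claw": -1, "delta_pos": [0.199, 0.415, 0.114], "dr": [0, 0, 0]}
    - {"claw": -1, "delta_pos": [0.199, 0.415, 0.114], "dr": [0, 0, 0]}

```text
time_s: 2.35
tool_pos: [0.5592, 0.0356, 0.1602]
tool_rot: [-3.121, -0.348, 0.002]
wrist_force: [1.1, -0.4, -0.6]
grip_width: 0.085
```

```bash
python3 -c "
from h import *
st();go(.563,.032,.08,12.5)
snap('side','s2.png',(180,60,330,260),3);snap('top','t2.png',(180,60,330,260),3)"
```

```text
t 2.35 pos [0.5592 0.0356 0.1602] psi 12.71 tilt 0.09 F [ 1.1 -0.4 -0.6] w 0.085 j [-0.08  0.32 -0.13  1.13  0.    1.27]
delta [0.012  0.0177 0.3206] dr [-0.0014  0.0015  0.0046]
```

View pics/s2.png

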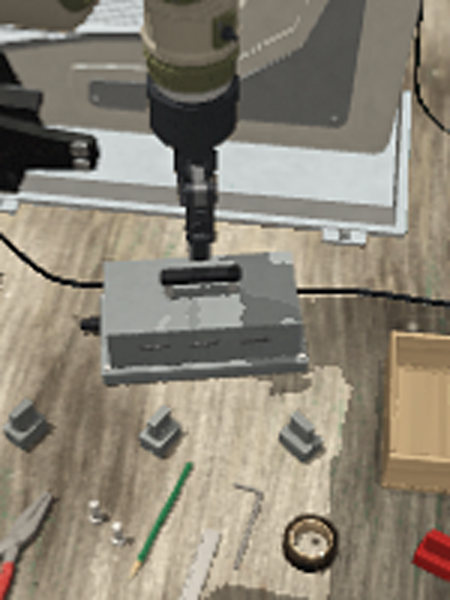

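Emit:
play_rows:
  deltas:
    - {"claw": -1, "delta_pos": [0.004, 0, 0.16], "dr": [0, 0, 0]}
    - {"claw": -1, "delta_pos": [0.004, 0, 0.32], "dr": [0, 0, 0]}
    - {"claw": -1, "delta_pos": [0.004, 0, 0.32], "dr": [0, 0, 0]}
    - {"claw": -1, "delta_pos": [0.004, 0, 0.32], "dr": [0, 0, 0]}

```text
time_s: 2.95
tool_pos: [0.5616, 0.0346, 0.082]
tool_rot: [3.122, 0.346, 0.003]
wrist_force: [0.7, -0.7, 0.2]
grip_width: 0.0854
```

```bash
python3 -c "
from h import *
st()
snap('side','s3.png',(180,100,330,200),5)"
```

```text
t 2.95 pos [0.5616 0.0346 0.082 ] psi 12.65 tilt 0.1 F [ 0.7 -0.7  0.2] w 0.0854 j [-0.08  0.38 -0.24  0.95  0.    1.27]
```

View pics/s3.png

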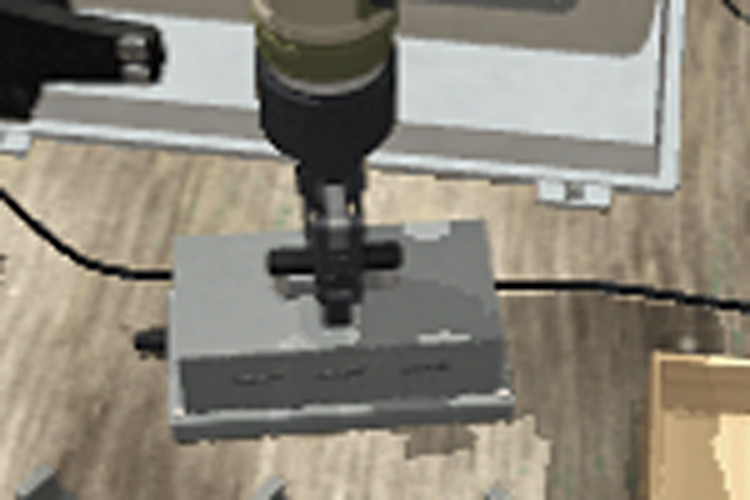

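Fingers straddle the handle (it shows at about (335,260) in the crop). Closing now, then a slow lift.

Emit:
play_rows:
  deltas:
    - {"claw": 1, "delta_pos": [0, 0, 0.0], "dr": [0, 0, 0]}
    - {"claw": 1, "delta_pos": [0, 0, 0], "dr": [0, 0, 0]}
    - {"claw": 1, "delta_pos": [0, 0, 0], "dr": [0, 0, 0]}
    - {"claw": 1, "delta_pos": [0, 0, 0], "dr": [0, 0, 0]}
    - {"claw": 1, "delta_pos": [0, 0, 0], "dr": [0, 0, 0]}
    - {"claw": 1, "delta_pos": [0, 0, 0], "dr": [0, 0, 0]}
    - {"claw": 1, "delta_pos": [0, 0, 0], "dr": [0, 0, 0]}
    - {"claw": 1, "delta_pos": [0, 0, 0], "dr": [0, 0, 0]}
  newtons: 80

```text
time_s: 4.0
tool_pos: [0.5615, 0.0336, 0.0805]
tool_rot: [3.123, 0.344, 0.001]
wrist_force: [2.3, 0.5, 2.2]
grip_width: 0.0123
```

```bash
python3 -c "
from h import *
st()"
```

```text
t 4.0 pos [0.5615 0.0336 0.0805] psi 12.57 tilt 0.05 F [2.3 0.5 2.2] w 0.0123 j [-0.08  0.38 -0.25  0.95  0.    1.27]
```

Emit:
play_rows:
  deltas:
    - {"claw": 1, "delta_pos": [0, 0, -0.1], "dr": [0, 0, 0]}
    - {"claw": 1, "delta_pos": [0, 0, -0.2], "dr": [0, 0, 0]}
    - {"claw": 1, "delta_pos": [0, 0, -0.3], "dr": [0, 0, 0]}
    - {"claw": 1, "delta_pos": [0, 0, -0.4], "dr": [0, 0, 0]}
    - {"claw": 1, "delta_pos": [0, 0, -0.48], "dr": [0, 0, 0]}
    - {"claw": 1, "delta_pos": [0, 0, -0.48], "dr": [0, 0, 0]}
    - {"claw": 1, "delta_pos": [0, 0, -0.48], "dr": [0, 0, 0]}

```text
time_s: 4.88
tool_pos: [0.5602, 0.0338, 0.1989]
tool_rot: [-3.122, -0.344, 0.004]
wrist_force: [0.1, -0.2, -2.2]
grip_width: 0.0129
```

```bash
python3 -c "
from h import *
st();go(.5,.321,.20,94.3)
snap('side','s4.png',(130,60,330,220),4)"
```

```text
t 4.88 pos [0.5602 0.0338 0.1989] psi 12.57 tilt 0.14 F [ 0.1 -0.2 -2.2] w 0.0129 j [-0.08  0.3  -0.05  1.22  0.    1.27]
delta [ 0.0152 -1.1738 -0.0037] dr [-2.9000e-03  1.6000e-03 -1.8162e+00]
 1/2: [ 0.008 -0.587 -0.002] [-0.001  0.001 -0.908]
```

View pics/s4.png

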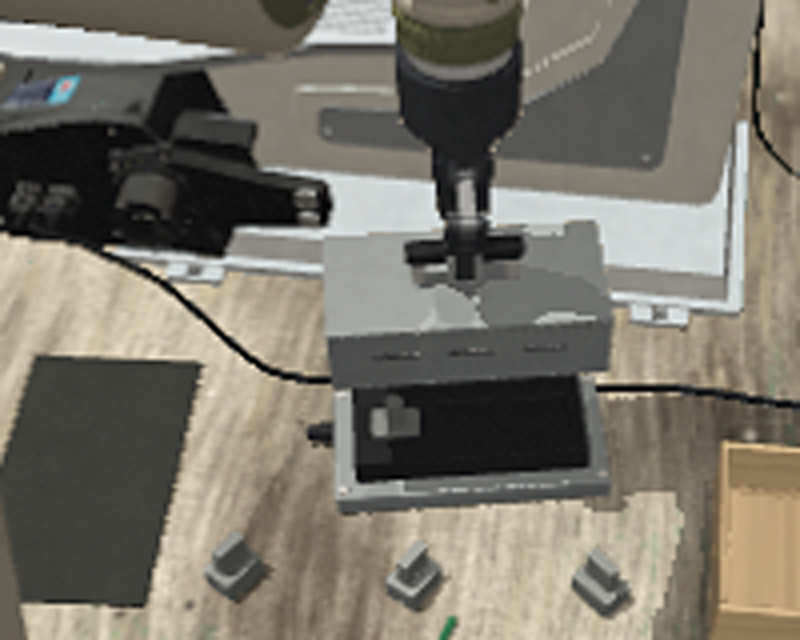

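```bash
python3 -c "
from h import *
go(.48,.16,.20,50)"
```

```text
delta [-0.2025 -0.5624 -0.0044] dr [-0.0023  0.003  -0.8318]
```

Emit:
play_rows:
  deltas:
    - {"claw": 1, "delta_pos": [-0.15, -0.1, 0], "dr": [0, 0, -0.1]}
    - {"claw": 1, "delta_pos": [-0.2, -0.25, 0], "dr": [0, 0, -0.3]}
    - {"claw": 1, "delta_pos": [-0.2, -0.4, 0], "dr": [0, 0, -0.5]}
    - {"claw": 1, "delta_pos": [-0.2, -0.56, 0], "dr": [0, 0, -0.7]}
    - {"claw": 1, "delta_pos": [-0.2, -0.56, 0], "dr": [0, 0, -0.83]}
    - {"claw": 1, "delta_pos": [-0.2, -0.56, 0], "dr": [0, 0, -0.83]}
    - {"claw": 1, "delta_pos": [-0.2, -0.56, 0], "dr": [0, 0, -0.83]}

```text
time_s: 5.8
tool_pos: [0.4815, 0.1591, 0.1996]
tool_rot: [-2.849, -1.323, 0.002]
wrist_force: [-0.7, -0.5, -2.1]
grip_width: 0.0122
```

```bash
python3 -c "
from h import *
st();go(.5,.321,.15,94.3)"
```

```text
t 5.8 pos [0.4815 0.1591 0.1996] psi 49.8 tilt 0.07 F [-0.7 -0.5 -2.1] w 0.0122 j [ 0.16  0.2  -0.19  1.19  0.    0.86]
delta [ 0.5426 -0.3612  0.1982] dr [-1.400e-03  7.000e-04 -9.889e-01]
```

Emit:
play_rows:
  deltas:
    - {"claw": 1, "delta_pos": [0.13, -0.09, 0.04], "dr": [0, 0, -0.2]}
    - {"claw": 1, "delta_pos": [0.27, -0.18, 0.08], "dr": [0, 0, -0.4]}
    - {"claw": 1, "delta_pos": [0.4, -0.27, 0.12], "dr": [0, 0, -0.6]}
    - {"claw": 1, "delta_pos": [0.54, -0.36, 0.16], "dr": [0, 0, -0.8]}
    - {"claw": 1, "delta_pos": [0.542, -0.361, 0.2], "dr": [0, 0, -0.989]}
    - {"claw": 1, "delta_pos": [0.542, -0.361, 0.2], "dr": [0, 0, -0.989]}
    - {"claw": 1, "delta_pos": [0.542, -0.361, 0.2], "dr": [0, 0, -0.989]}
    - {"claw": 1, "delta_pos": [0.542, -0.361, 0.2], "dr": [0, 0, -0.989]}

```text
time_s: 6.8
tool_pos: [0.5005, 0.3207, 0.151]
tool_rot: [2.137, 2.302, 0.001]
wrist_force: [-0.4, -0.0, -2.6]
grip_width: 0.0126
```

```bash
python3 -c "
from h import *
st();go(.5,.321,.067,94.3)
snap('side','s5.png',(80,60,330,240),3)"
```

```text
t 6.8 pos [0.5005 0.3207 0.151 ] psi 94.27 tilt 0.06 F [-0.4 -0.  -2.6] w 0.0126 j [ 0.43  0.38 -0.05  1.13  0.    0.36]
delta [ 0.0014 -0.0021  0.3359] dr [ 0.0012 -0.0005 -0.0007]
```

View pics/s5.png

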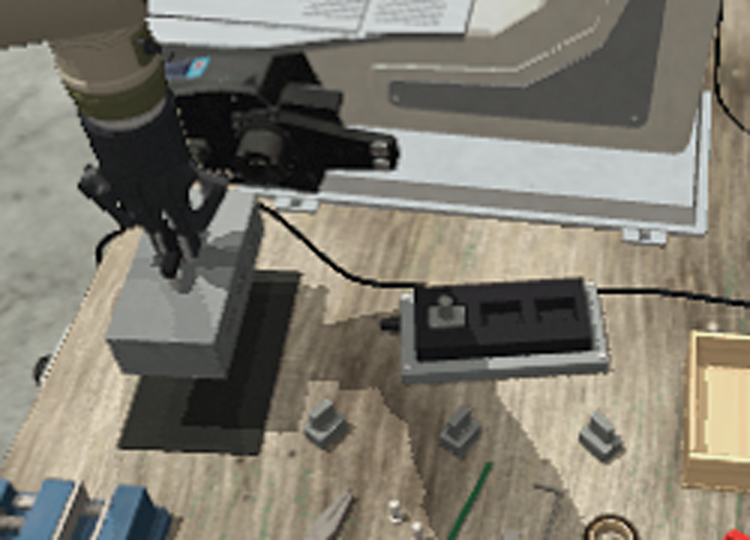

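The hood is over the mat. Only recess 2 (left, crop (447,312)) holds an old module; the other two are empty.

Emit:
play_rows:
  deltas:
    - {"claw": 1, "delta_pos": [0.001, -0.002, 0.1], "dr": [0, 0, 0]}
    - {"claw": 1, "delta_pos": [0.001, -0.002, 0.2], "dr": [0, 0, 0]}
    - {"claw": 1, "delta_pos": [0.001, -0.002, 0.28], "dr": [0, 0, 0]}
    - {"claw": 1, "delta_pos": [0.001, -0.002, 0.32], "dr": [0, 0, 0]}
    - {"claw": 1, "delta_pos": [0.001, -0.002, 0.338], "dr": [0, 0, 0]}
    - {"claw": 1, "delta_pos": [0.001, -0.002, 0.345], "dr": [0, 0, 0]}
    - {"claw": 1, "delta_pos": [0.001, -0.002, 0.345], "dr": [0, 0, 0]}
    - {"claw": 1, "delta_pos": [0.001, -0.002, 0.345], "dr": [0, 0, 0]}

```text
time_s: 7.85
tool_pos: [0.4999, 0.3217, 0.0647]
tool_rot: [2.134, 2.305, 0.002]
wrist_force: [-0.7, 0.3, -1.9]
grip_width: 0.0125
```

```bash
python3 -c "
from h import *
st()"
```

```text
t 7.85 pos [0.4999 0.3217 0.0647] psi 94.43 tilt 0.07 F [-0.7  0.3 -1.9] w 0.0125 j [ 0.44  0.45 -0.18  0.94  0.    0.36]
```

Emit:
play_rows:
  deltas:
    - {"claw": 1, "delta_pos": [0, 0, 0.006], "dr": [0, 0, 0]}
    - {"claw": 1, "delta_pos": [0, 0, 0.006], "dr": [0, 0, 0]}
    - {"claw": -1, "delta_pos": [0, 0, 0.0], "dr": [0, 0, 0]}
    - {"claw": -1, "delta_pos": [0, 0, 0.0], "dr": [0, 0, 0]}
    - {"claw": -1, "delta_pos": [0, 0, 0], "dr": [0, 0, 0]}
    - {"claw": -1, "delta_pos": [0, 0, 0], "dr": [0, 0, 0]}
    - {"claw": -1, "delta_pos": [0, 0, 0], "dr": [0, 0, 0]}
    - {"claw": -1, "delta_pos": [0, 0, 0], "dr": [0, 0, 0]}
    - {"claw": -1, "delta_pos": [0, 0, -0.15], "dr": [0, 0, 0]}
    - {"claw": -1, "delta_pos": [0, 0, -0.35], "dr": [0, 0, 0]}
    - {"claw": -1, "delta_pos": [0, 0, -0.48], "dr": [0, 0, 0]}
    - {"claw": -1, "delta_pos": [0, 0, -0.48], "dr": [0, 0, 0]}

```text
time_s: 9.35
tool_pos: [0.5013, 0.3224, 0.1874]
tool_rot: [2.132, 2.304, 0.009]
wrist_force: [0.4, 0.1, -0.1]
grip_width: 0.0854
```

```bash
python3 -c "
from h import *
st();go(.46,.13,.2,12.5)"
```

```text
t 9.35 pos [0.5013 0.3224 0.1874] psi 94.43 tilt 0.37 F [ 0.4  0.1 -0.1] w 0.0854 j [0.44 0.36 0.01 1.21 0.   0.36]
delta [-0.7542 -0.2238 -0.0534] dr [ 0.0041 -0.0079  1.8206]
 1/2: [-0.377 -0.112 -0.027] [ 0.002 -0.004  0.91 ]
```

```bash
python3 -c "
from h import *
snap('side','s6.png',(80,100,330,260),3.2)
snap('top','t6.png',(130,115,380,245),3.2)"
```

```text
(no output)
```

View pics/s6.png

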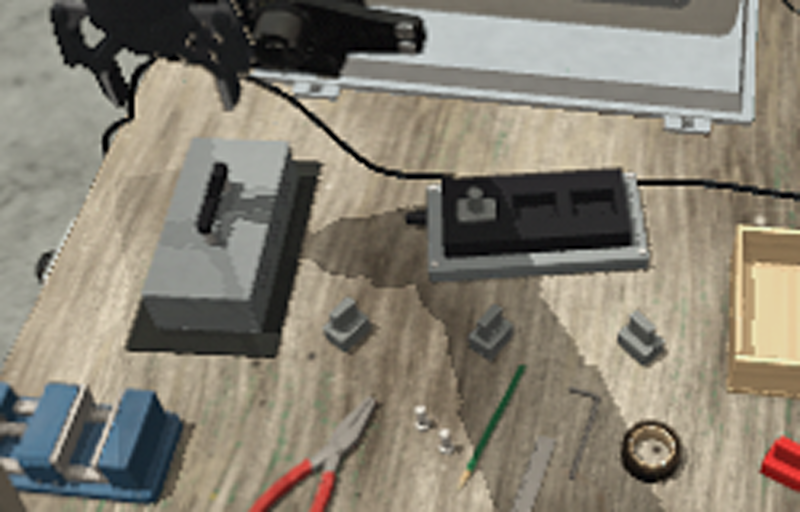

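View pics/t6.png

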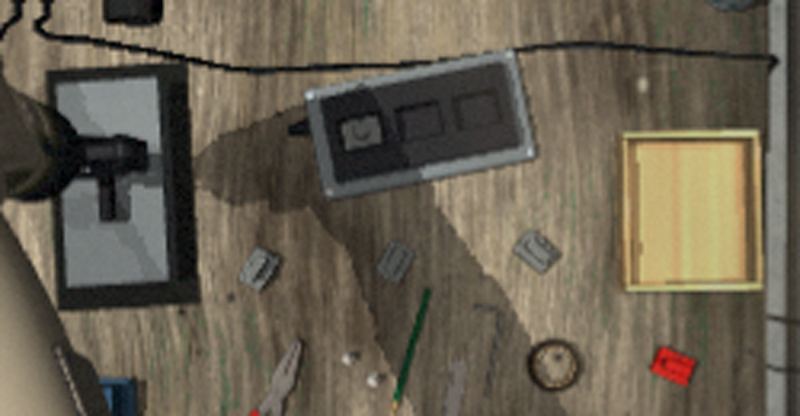

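```bash
python3 - <<'E'
from h import *
im=snap('top'); c=im['bgr'][120:185,215:307]
cv2.imwrite('pics/b1.png',np.clip(cv2.resize(c,None,fx=8.5,fy=8.5,interpolation=cv2.INTER_CUBIC).astype(float)*1.5,0,255).astype(np.uint8))
im=snap('side'); c=im['bgr'][145:195,205:290]
cv2.imwrite('pics/b2.png',np.clip(cv2.resize(c,None,fx=9,fy=9,interpolation=cv2.INTER_CUBIC).astype(float)*1.5,0,255).astype(np.uint8))
E
```

```text
(no output)
```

View pics/b1.png

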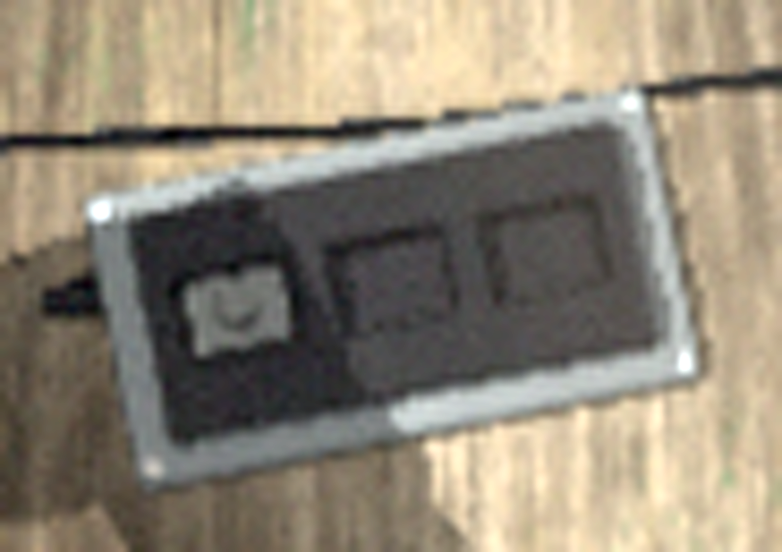

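View pics/b2.png

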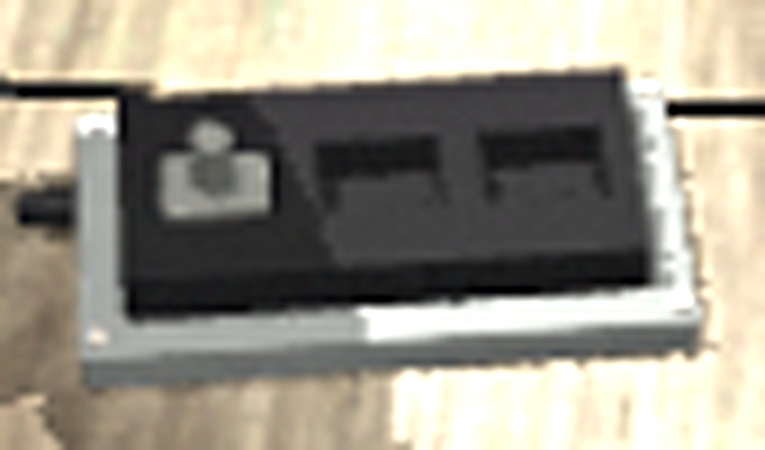

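```bash
python3 - <<'E'
from h import *
t=snap('top'); s=snap('side')
def T(p,z): return plane(t,(np.array(p,float)+.5)/8.5-.5+[215,120],z)[:,:2]
def S(p,z): return plane(s,(np.array(p,float)+.5)/9-.5+[205,145],z)[:,:2]
def rep(n,W):
    c=W.mean(0); y=((W[0]+W[3])-(W[1]+W[2]))/2; x=((W[0]+W[1])-(W[2]+W[3]))/2
    print(n,(c*1000).round(1),'Ly %.1f yaw %.2f Lx %.1f yaw %.2f'%(1000*np.linalg.norm(y),np.degrees(np.arctan2(-y[0],y[1])),1000*np.linalg.norm(x),np.degrees(np.arctan2(x[1],x[0]))))
rep('screws top',T([(100,210),(630,102),(685,360),(153,467)],.021))
rep('screws side',S([(97,127),(648,86),(684,312),(97,335)],.021))
rep('deck top',T([(130,222),(610,128),(660,345),(180,440)],.042))
rep('deck side',S([(118,92),(622,70),(655,250),(127,280)],.042))
rep('rec1',T([(328,245),(443,230),(460,315),(350,338)],.042))
rep('rec0',T([(483,217),(600,200),(610,282),(495,305)],.042))
rep('old',T([(187,280),(283,262),(295,340),(197,357)],.042))
print('yaw from screws; post side', S([(212,136)],.066)*1000, 'post top',T([(238,300)],.066)*1000)
E
```

```text
screws top [564.5  32.5] Ly 197.2 yaw 12.22 Lx 96.3 yaw 12.58
screws side [565.2  33. ] Ly 197.2 yaw 11.81 Lx 97.5 yaw 11.69
deck top [562.1  31.2] Ly 175.3 yaw 11.91 Lx 80.3 yaw 13.67
deck side [565.9  33.2] Ly 176.1 yaw 11.31 Lx 82.4 yaw 13.20
rec1 [562.7  31.1] Ly 40.9 yaw 10.34 Lx 32.8 yaw 13.09
rec0 [574.5 -23.1] Ly 42.2 yaw 10.56 Lx 30.9 yaw 8.02
old [552.   86.4] Ly 35.3 yaw 10.98 Lx 28.2 yaw 8.94
yaw from screws; post side [[553.4556353  88.1391888]] post top [[552.54075305  86.04569713]]
```

Emit:
play_rows:
  deltas:
    - {"claw": -1, "delta_pos": [-0.1, -0.02, -0.05], "dr": [0, 0, 0.2]}
    - {"claw": -1, "delta_pos": [-0.3, -0.05, -0.05], "dr": [0, 0, 0.5]}
    - {"claw": -0.5, "delta_pos": [-0.5, -0.1, -0.05], "dr": [0, 0, 0.75]}
    - {"claw": 0, "delta_pos": [-0.65, -0.1, -0.05], "dr": [0, 0, 1]}
    - {"claw": 0, "delta_pos": [-0.8, -0.1, -0.05], "dr": [0, 0, 1]}
    - {"claw": 0, "delta_pos": [-0.8, -0.1, -0.05], "dr": [0, 0, 1]}
    - {"claw": 0, "delta_pos": [-0.8, -0.1, -0.05], "dr": [0, 0, 1]}

```text
time_s: 10.52
tool_pos: [0.4897, 0.1203, 0.196]
tool_rot: [-2.853, -1.313, 0.001]
wrist_force: [-0.2, 0.8, 0.2]
grip_width: 0.0425
```

```bash
python3 -c "
from h import *
st();go(.552,.087,.12,12.1)"
```

```text
t 10.53 pos [0.4897 0.1203 0.196 ] psi 49.44 tilt 0.07 F [-0.2  0.8  0.2] w 0.0425 j [ 0.08  0.19 -0.2   1.18  0.    0.79]
delta [0.0611 0.2764 0.3036] dr [-0.0012  0.0009  0.8297]
```

Emit:
play_rows:
  deltas:
    - {"claw": 0, "delta_pos": [0.06, 0.276, 0.2], "dr": [0, 0, 0.5]}
    - {"claw": 0, "delta_pos": [0.06, 0.276, 0.3], "dr": [0, 0, 0.83]}
    - {"claw": 0, "delta_pos": [0.06, 0.276, 0.3], "dr": [0, 0, 0.83]}
    - {"claw": 0, "delta_pos": [0.06, 0.276, 0.3], "dr": [0, 0, 0.83]}
    - {"claw": 0, "delta_pos": [0.06, 0.276, 0.3], "dr": [0, 0, 0.83]}
    - {"claw": 0, "delta_pos": [0.06, 0.276, 0.3], "dr": [0, 0, 0.83]}
    - {"claw": 0, "delta_pos": [0.06, 0.276, 0.3], "dr": [0, 0, 0.83]}

```text
time_s: 11.4
tool_pos: [0.5521, 0.0871, 0.1217]
tool_rot: [-3.124, -0.333, -0.0]
wrist_force: [0.2, -0.8, -0.1]
grip_width: 0.0423
```

```bash
python3 -c "
from h import *
st();go(.552,.087,.046,12.1)"
```

```text
t 11.4 pos [0.5521 0.0871 0.1217] psi 12.17 tilt 0.02 F [ 0.2 -0.8 -0.1] w 0.0423 j [ 0.01  0.34 -0.19  1.04  0.    1.37]
delta [-7.000e-04  2.000e-04  3.027e-01] dr [-0.0001 -0.0004  0.0016]
```

Emit:
play_rows:
  deltas:
    - {"claw": 0, "delta_pos": [0, 0, 0.1], "dr": [0, 0, 0]}
    - {"claw": 0, "delta_pos": [0, 0, 0.2], "dr": [0, 0, 0]}
    - {"claw": 0, "delta_pos": [0, 0, 0.3], "dr": [0, 0, 0]}
    - {"claw": 0, "delta_pos": [0, 0, 0.3], "dr": [0, 0, 0]}
    - {"claw": 0, "delta_pos": [0, 0, 0.3], "dr": [0, 0, 0]}
    - {"claw": 1, "delta_pos": [0, 0, 0.3], "dr": [0, 0, 0]}
    - {"claw": 1, "delta_pos": [0, 0, 0.3], "dr": [0, 0, 0]}
    - {"claw": 1, "delta_pos": [0, 0, 0.3], "dr": [0, 0, 0]}
    - {"claw": 1, "delta_pos": [0, 0, 0.3], "dr": [0, 0, 0]}
    - {"claw": 1, "delta_pos": [0, 0, 0.3], "dr": [0, 0, 0]}
  newtons: 40

```text
time_s: 12.65
tool_pos: [0.553, 0.0867, 0.0476]
tool_rot: [3.124, 0.331, 0.003]
wrist_force: [-1.0, 0.4, 6.1]
grip_width: 0.0124
```

```bash
python3 -c "
from h import *
st()
snap('side','s7.png',(180,110,310,210),6)"
```

```text
t 12.65 pos [0.553  0.0867 0.0476] psi 12.08 tilt 0.12 F [-1.   0.4  6.1] w 0.0124 j [ 0.01  0.4  -0.3   0.87  0.    1.37]
```

View pics/s7.png

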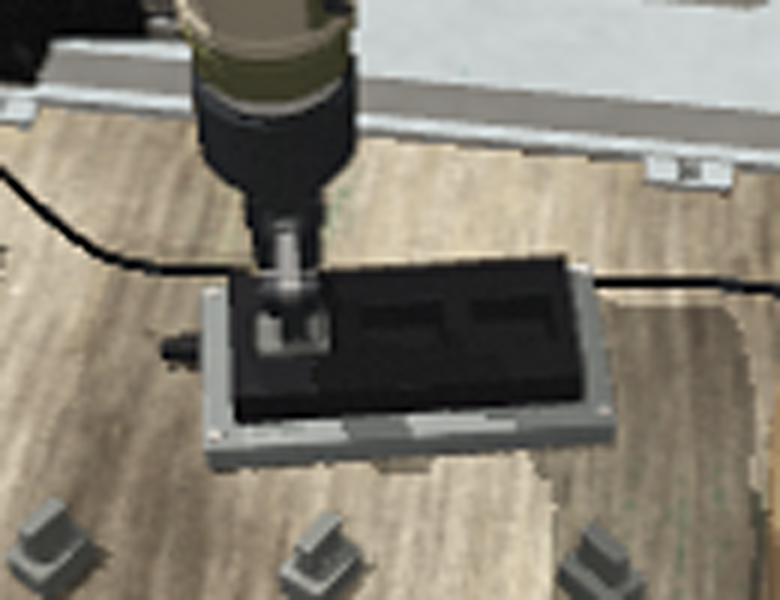

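Emit:
play_rows:
  deltas:
    - {"claw": 1, "delta_pos": [0, 0, -0.05], "dr": [0, 0, 0]}
    - {"claw": 1, "delta_pos": [0, 0, -0.12], "dr": [0, 0, 0]}
    - {"claw": 1, "delta_pos": [0, 0, -0.25], "dr": [0, 0, 0]}
    - {"claw": 1, "delta_pos": [0, 0, -0.45], "dr": [0, 0, 0]}
    - {"claw": 1, "delta_pos": [0, 0, -0.55], "dr": [0, 0, 0]}
    - {"claw": 1, "delta_pos": [0, 0, -0.55], "dr": [0, 0, 0]}
    - {"claw": 1, "delta_pos": [0, 0, -0.55], "dr": [0, 0, 0]}

```text
time_s: 13.58
tool_pos: [0.5514, 0.0866, 0.1832]
tool_rot: [-3.124, -0.331, 0.002]
wrist_force: [-0.1, 0.1, -1.5]
grip_width: 0.0125
```

```bash
python3 -c "
from h import *
st();go(.478,-.226,.17,0)
snap('side','s8.png',(180,110,310,210),6);snap('top','t8.png',(200,120,380,220),4)"
```

```text
t 13.57 pos [0.5514 0.0866 0.1832] psi 12.08 tilt 0.08 F [-0.1  0.1 -1.5] w 0.0125 j [ 0.01  0.3  -0.09  1.18  0.    1.37]
delta [-0.5488  1.1613  0.0533] dr [-2.000e-04  1.800e-03  2.684e-01]
 1/2: [-0.274  0.581  0.027] [-0.     0.001  0.134]
```

View pics/s8.png

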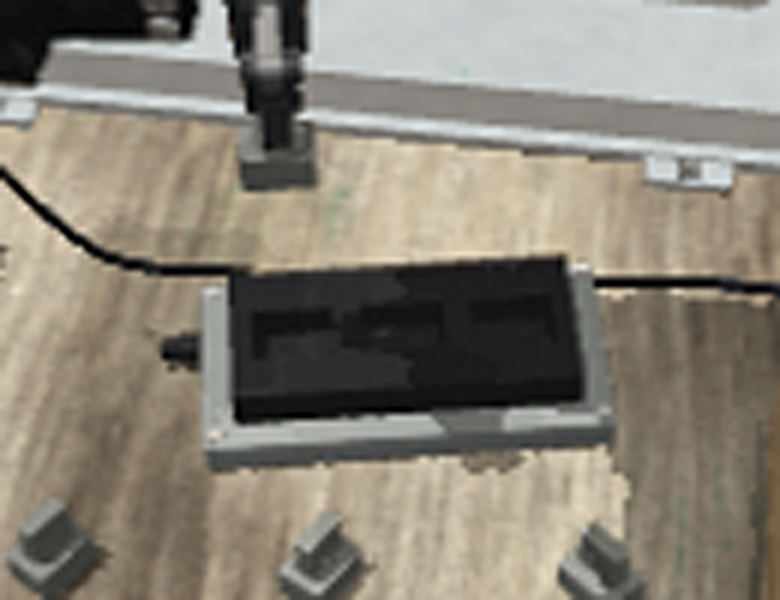

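View pics/t8.png

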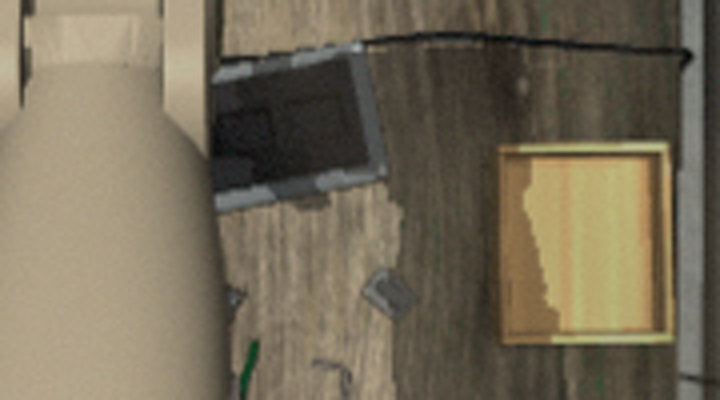

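Emit:
play_rows:
  deltas:
    - {"claw": 1, "delta_pos": [-0.11, 0.2, 0.0], "dr": [0, 0, 0]}
    - {"claw": 1, "delta_pos": [-0.22, 0.45, 0.0], "dr": [0, 0, 0.1]}
    - {"claw": 1, "delta_pos": [-0.33, 0.7, 0.0], "dr": [0, 0, 0.2]}
    - {"claw": 1, "delta_pos": [-0.47, 1, 0.0], "dr": [0, 0, 0.27]}
    - {"claw": 1, "delta_pos": [-0.47, 1, 0.0], "dr": [0, 0, 0.27]}
    - {"claw": 1, "delta_pos": [-0.47, 1, 0.0], "dr": [0, 0, 0.27]}
    - {"claw": 1, "delta_pos": [-0.47, 1, 0.0], "dr": [0, 0, 0.27]}

```text
time_s: 14.55
tool_pos: [0.489, -0.1817, 0.1831]
tool_rot: [-3.14, 0.002, 0.003]
wrist_force: [-0.6, 0.1, -0.5]
grip_width: 0.0124
```

```bash
python3 -c "
from h import *
st();go(.478,-.224,.075,0)"
```

```text
t 14.55 pos [ 0.489  -0.1817  0.1831] psi -0.08 tilt 0.13 F [-0.6  0.1 -0.5] w 0.0124 j [-0.51  0.23 -0.18  1.16  0.    1.06]
delta [-0.0431  0.17    0.4321] dr [-0.002   0.0021 -0.0017]
```

Emit:
play_rows:
  deltas:
    - {"claw": 1, "delta_pos": [-0.04, 0.17, 0.1], "dr": [0, 0, 0]}
    - {"claw": 1, "delta_pos": [-0.04, 0.17, 0.2], "dr": [0, 0, 0]}
    - {"claw": 1, "delta_pos": [-0.04, 0.17, 0.35], "dr": [0, 0, 0]}
    - {"claw": 1, "delta_pos": [-0.04, 0.17, 0.5], "dr": [0, 0, 0]}
    - {"claw": 1, "delta_pos": [-0.04, 0.17, 0.54], "dr": [0, 0, 0]}
    - {"claw": 1, "delta_pos": [-0.04, 0.17, 0.54], "dr": [0, 0, 0]}
    - {"claw": 0, "delta_pos": [-0.04, 0.17, 0.54], "dr": [0, 0, 0]}
    - {"claw": 0, "delta_pos": [-0.04, 0.17, 0.54], "dr": [0, 0, 0]}
    - {"claw": 0, "delta_pos": [-0.04, 0.17, 0.54], "dr": [0, 0, 0]}
    - {"claw": 0, "delta_pos": [-0.04, 0.17, 0.3], "dr": [0, 0, 0]}
    - {"claw": 0, "delta_pos": [-0.04, 0.17, 0.1], "dr": [0, 0, 0]}
    - {"claw": 0, "delta_pos": [-0.04, 0.17, 0.0], "dr": [0, 0, 0]}

```text
time_s: 16.05
tool_pos: [0.4807, -0.2258, 0.1877]
tool_rot: [3.139, -0.002, 0.007]
wrist_force: [0.9, -0.9, -0.3]
grip_width: 0.0428
```

```bash
python3 -c "
from h import *
st();
snap('side','s9.png',(165,160,365,290),4);snap('top','t9.png',(190,175,390,305),4)"
```

```text
t 16.05 pos [ 0.4807 -0.2258  0.1877] psi -0.08 tilt 0.29 F [ 0.9 -0.9 -0.3] w 0.0428 j [-0.59  0.24 -0.16  1.17  0.    0.98]
```

View pics/s9.png

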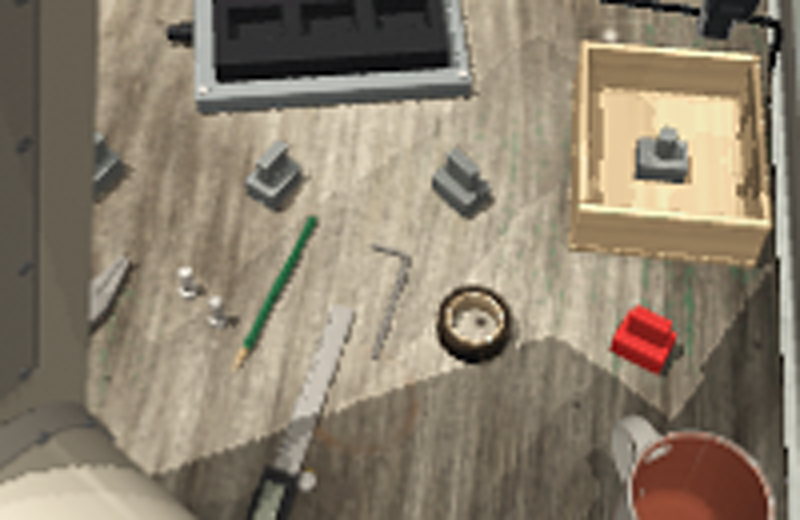

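View pics/t9.png

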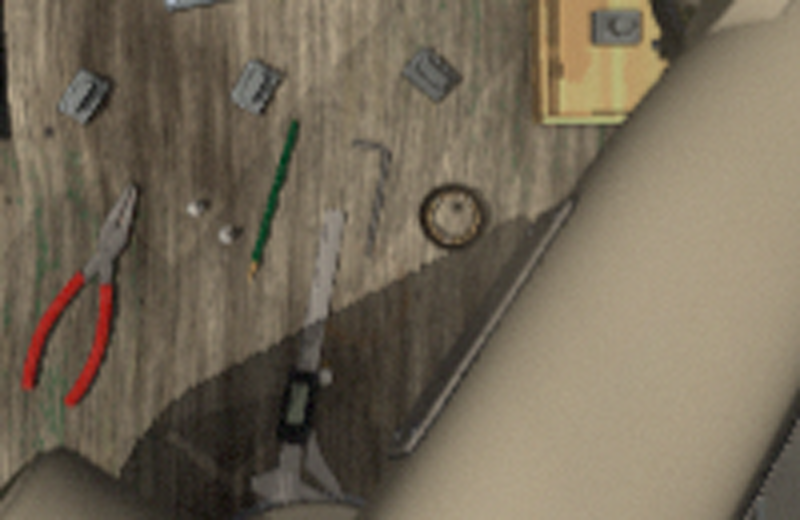

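The old module is standing in the bin. Next I measure the new modules.

```bash
python3 - <<'E'
from h import *
t=snap('top'); s=snap('side')
def cr(im,x0,y0,w=26,h=26,k=15):
    return np.clip(cv2.resize(im['bgr'][y0:y0+h,x0:x0+w],None,fx=k,fy=k,interpolation=cv2.INTER_CUBIC)*1.4,0,255).astype(np.uint8)
cv2.imwrite('pics/n_t.png',np.hstack([cr(t,198,186,26,26,10),cr(t,241,184,26,26,10),cr(t,285,180,26,26,10)]))
E
```

```text
(no output)
```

View pics/n_t.png

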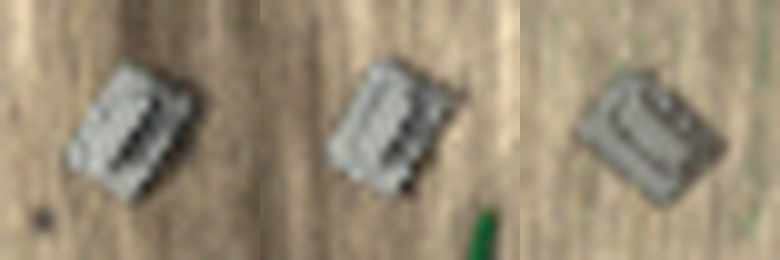

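```bash
cat >> h.py <<'E'
def mod(im,off,corners,z=.02,k=10.):
    # corners order: a,b,c,d with a-b and d-c long sides
    W=plane(im,(np.array(corners,float)+.5)/k-.5+np.array(off),z)[:,:2]
    l=(W[1]-W[0]+W[2]-W[3])/2; w=(W[3]-W[0]+W[2]-W[1])/2
    print('c',(W.mean(0)*1000).round(1),'L %.1f W %.1f'%(1000*np.linalg.norm(l),1000*np.linalg.norm(w)),'psi(long-90) %.1f, from w %.1f'%((np.degrees(np.arctan2(l[1],l[0]))-90)%180,np.degrees(np.arctan2(w[1],w[0]))%180))
E
python3 - <<'E'
from h import *
t=snap('top')
mod(t,(198,186),[(67,160),(127,62),(197,100),(133,198)])
mod(t,(241,184),[(70,150),(128,60),(188,98),(140,198)])
mod(t,(285,180),[(112,65),(205,145),(145,210),(57,132)])
go(.44,-.076,.13,-41.5)
E
```

```text
c [421.5 185. ] L 35.8 W 24.1 psi(long-90) 58.6, from w 61.7
c [430.6  52.1] L 33.5 W 24.0 psi(long-90) 61.7, from w 57.3
c [441.2 -82.8] L 37.0 W 27.0 psi(long-90) 139.6, from w 139.6
delta [-0.1567 -0.5942  0.2133] dr [-5.000e-04  1.300e-03  9.205e-01]
```

Emit:
play_rows:
  deltas:
    - {"claw": 0, "delta_pos": [-0.08, -0.3, 0.05], "dr": [0, 0, 0.3]}
    - {"claw": 0, "delta_pos": [-0.157, -0.57, 0.21], "dr": [0, 0, 0.6]}
    - {"claw": 0, "delta_pos": [-0.157, -0.57, 0.21], "dr": [0, 0, 0.9]}
    - {"claw": 0, "delta_pos": [-0.157, -0.57, 0.21], "dr": [0, 0, 0.9]}
    - {"claw": 0, "delta_pos": [-0.157, -0.57, 0.21], "dr": [0, 0, 0.9]}
    - {"claw": 0, "delta_pos": [-0.157, -0.57, 0.21], "dr": [0, 0, 0.9]}
    - {"claw": 0, "delta_pos": [-0.157, -0.57, 0.21], "dr": [0, 0, 0.9]}

```text
time_s: 17.18
tool_pos: [0.4405, -0.0828, 0.1314]
tool_rot: [-2.947, 1.088, 0.0]
wrist_force: [-0.4, 0.6, 0.3]
grip_width: 0.0427
```

```bash
python3 - <<'E'
from h import *
st();go(.441,-.082,.08,-40.4)
s=snap('side','s10.png',(215,150,345,250),6)
print((np.array(proj(s,[(.441,-.082,.044),(.441,-.082,.02)]))-[215,150])*6)
E
```

```text
t 17.18 pos [ 0.4405 -0.0828  0.1314] psi -40.54 tilt 0.01 F [-0.4  0.6  0.3] w 0.0427 j [-0.37  0.13 -0.44  1.    0.    1.91]
delta [-0.0005 -0.0036  0.2055] dr [-0.      0.0002 -0.0031]
[[394.79405731 303.10263704]
 [391.65365545 331.36375992]]
```

View pics/s10.png

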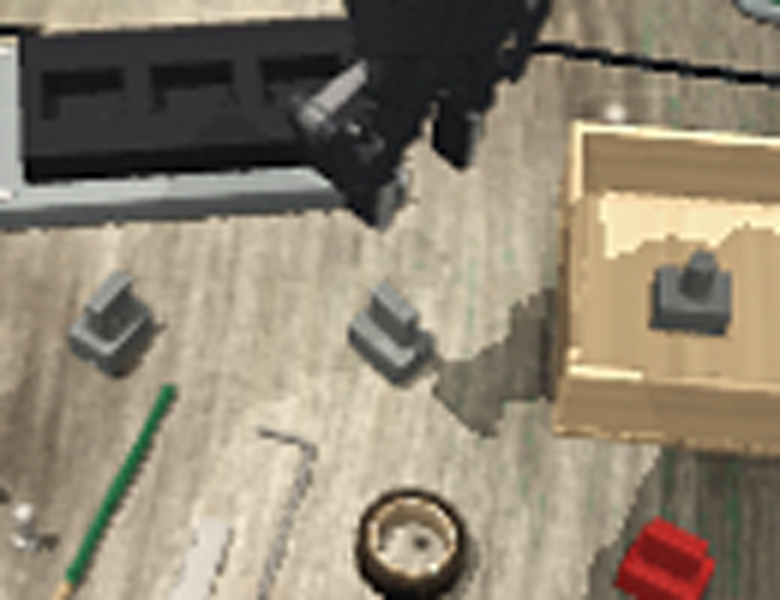

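Emit:
play_rows:
  deltas:
    - {"claw": 0, "delta_pos": [0, -0.002, 0.15], "dr": [0, 0, 0]}
    - {"claw": 0, "delta_pos": [0, -0.002, 0.3], "dr": [0, 0, 0]}
    - {"claw": 0, "delta_pos": [0, -0.002, 0.405], "dr": [0, 0, 0]}
    - {"claw": 0, "delta_pos": [0, -0.002, 0.405], "dr": [0, 0, 0]}
    - {"claw": 0, "delta_pos": [0, -0.002, 0.405], "dr": [0, 0, 0]}
    - {"claw": 1, "delta_pos": [0, -0.002, 0.405], "dr": [0, 0, 0]}
    - {"claw": 1, "delta_pos": [0, -0.002, 0.405], "dr": [0, 0, 0]}
    - {"claw": 1, "delta_pos": [0, -0.002, 0.405], "dr": [0, 0, 0]}
    - {"claw": 1, "delta_pos": [0, -0.002, 0.405], "dr": [0, 0, 0]}
    - {"claw": 1, "delta_pos": [0, -0.002, 0.405], "dr": [0, 0, 0]}
  newtons: 50

```text
time_s: 18.48
tool_pos: [0.4416, -0.0822, 0.0313]
tool_rot: [-2.947, 1.089, -0.003]
wrist_force: [-0.7, 0.4, 7.2]
grip_width: 0.0086
```

```bash
python3 - <<'E'
from h import *
st()
s=snap('side','s11.png',(215,150,345,250),6)
E
```

```text
t 18.48 pos [ 0.4416 -0.0822  0.0313] psi -40.56 tilt 0.11 F [-0.7  0.4  7.2] w 0.0086 j [-0.36  0.24 -0.59  0.74  0.    1.92]
```

View pics/s11.png

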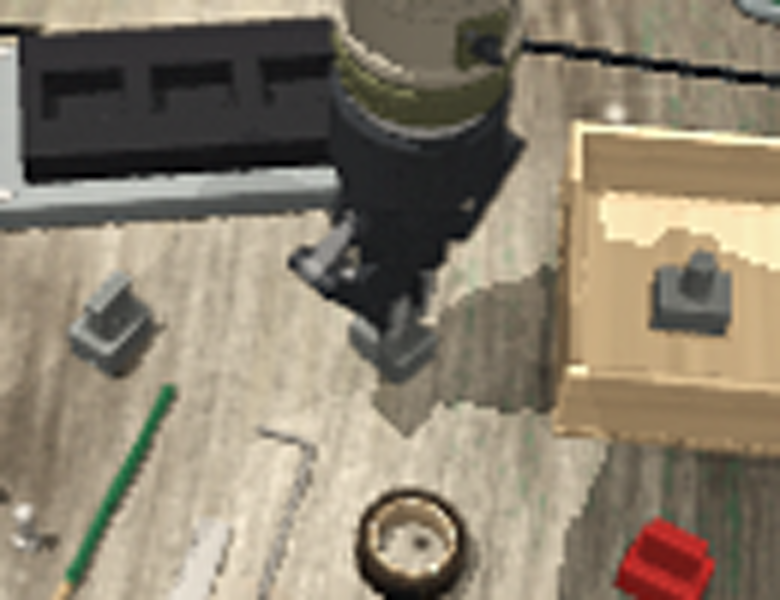

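Emit:
play_rows:
  deltas:
    - {"claw": 1, "delta_pos": [0, 0, -0.1], "dr": [0, 0, 0]}
    - {"claw": 1, "delta_pos": [0, 0, -0.25], "dr": [0, 0, 0]}
    - {"claw": 1, "delta_pos": [0, 0, -0.4], "dr": [0, 0, 0]}
    - {"claw": 1, "delta_pos": [0, 0, -0.4], "dr": [0, 0, 0]}
    - {"claw": 1, "delta_pos": [0, 0, -0.4], "dr": [0, 0, 0]}

```text
time_s: 19.15
tool_pos: [0.4403, -0.0818, 0.1298]
tool_rot: [-2.947, 1.089, 0.001]
wrist_force: [-0.1, -0.2, -0.3]
grip_width: 0.0081
```

```bash
python3 - <<'E'
from h import *
st(); go(.575,-.0228,.10,12.1)
E
```

```text
t 19.15 pos [ 0.4403 -0.0818  0.1298] psi -40.57 tilt 0.03 F [-0.1 -0.2 -0.3] w 0.0081 j [-0.36  0.13 -0.45  0.99  0.    1.92]
delta [ 0.2559 -0.5295  0.1189] dr [-2.0000e-04  6.0000e-04 -1.1704e+00]
 1/2: [ 0.128 -0.265  0.059] [-0.     0.    -0.585]
```

Emit:
play_rows:
  deltas:
    - {"claw": 1, "delta_pos": [0.06, -0.13, 0], "dr": [0, 0, -0.24]}
    - {"claw": 1, "delta_pos": [0.13, -0.26, 0], "dr": [0, 0, -0.48]}
    - {"claw": 1, "delta_pos": [0.19, -0.4, 0], "dr": [0, 0, -0.7]}
    - {"claw": 1, "delta_pos": [0.256, -0.53, 0.05], "dr": [0, 0, -0.95]}
    - {"claw": 1, "delta_pos": [0.256, -0.53, 0.1], "dr": [0, 0, -1]}
    - {"claw": 1, "delta_pos": [0.256, -0.53, 0.119], "dr": [0, 0, -1]}
    - {"claw": 1, "delta_pos": [0.256, -0.53, 0.119], "dr": [0, 0, -1]}
    - {"claw": 1, "delta_pos": [0.256, -0.53, 0.119], "dr": [0, 0, -1]}

```text
time_s: 20.15
tool_pos: [0.5753, -0.0232, 0.1008]
tool_rot: [-3.139, -0.12, -0.0]
wrist_force: [-0.6, 0.5, 1.0]
grip_width: 0.0081
```

```bash
python3 - <<'E'
from h import *
st(); go(.575,-.0228,.085,12.1)
E
```

```text
t 20.15 pos [ 0.5753 -0.0232  0.1008] psi 4.37 tilt 0.01 F [-0.6  0.5  1. ] w 0.0081 j [-0.18  0.38 -0.18  1.01  0.    1.31]
delta [-0.0011 -0.0016  0.0631] dr [-1.000e-04 -2.000e-04 -1.717e-01]
```

Emit:
play_rows:
  deltas:
    - {"claw": 1, "delta_pos": [-0.001, -0.002, 0.063], "dr": [0, 0, -0.172]}
    - {"claw": 1, "delta_pos": [-0.001, -0.002, 0.063], "dr": [0, 0, -0.172]}
    - {"claw": 1, "delta_pos": [-0.001, -0.002, 0.063], "dr": [0, 0, -0.172]}
    - {"claw": 1, "delta_pos": [-0.001, -0.002, 0.063], "dr": [0, 0, -0.172]}

```text
time_s: 20.65
tool_pos: [0.5757, -0.0226, 0.0856]
tool_rot: [3.124, 0.331, 0.002]
wrist_force: [-0.8, -0.1, 0.1]
grip_width: 0.0088
```

```bash
python3 - <<'E'
from h import *
st()
def big(n,x0,y0,x1,y1,k,o):
    im=snap(n); c=im['bgr'][y0:y1,x0:x1]; cv2.imwrite('pics/'+o,np.clip(cv2.resize(c,None,fx=k,fy=k,interpolation=cv2.INTER_CUBIC).astype(float)*2,0,255).astype(np.uint8))
big('side',215,130,295,190,9.5,'s12.png'); big('top',215,120,307,185,8.5,'t12.png')
E
```

```text
t 20.65 pos [ 0.5757 -0.0226  0.0856] psi 12.09 tilt 0.07 F [-0.8 -0.1  0.1] w 0.0088 j [-0.18  0.4  -0.2   0.97  0.    1.18]
```

View pics/s12.png

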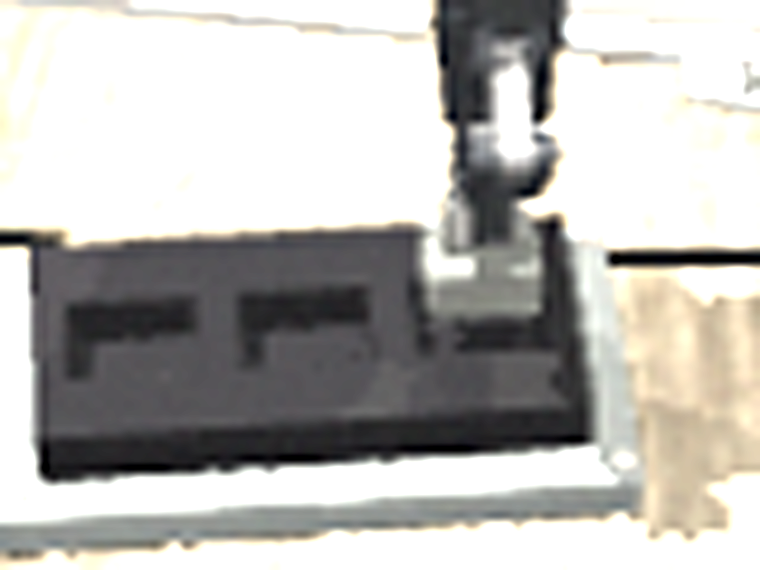

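View pics/t12.png

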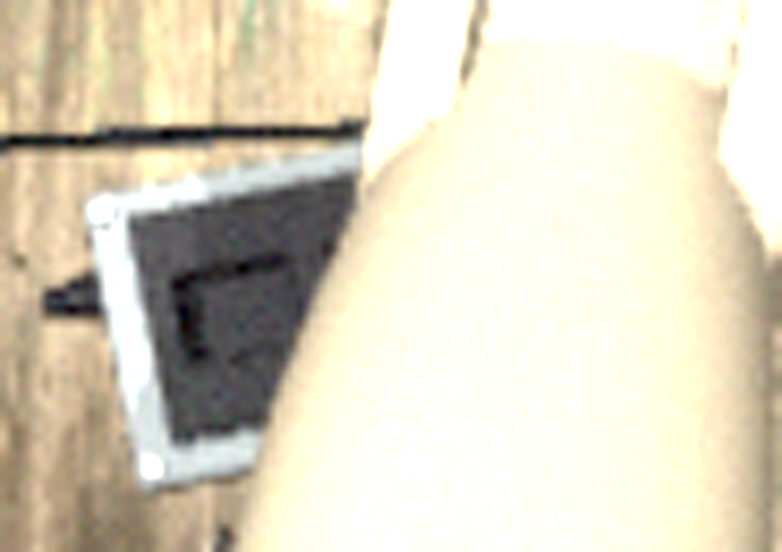

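```bash
python3 - <<'E'
from h import *
s=snap('side'); a=np.radians(12.1); X=np.array([np.cos(a),np.sin(a)]); Y=np.array([-np.sin(a),np.cos(a)])
def S2(p,z): return plane(s,(np.array(p,float)+.5)/9.5-.5+[215,130],z)[:,:2]
def pr(P): return ((proj(s,P)-[215,130]+.5)*9.5-.5).round(0)
c=np.array([.5757,-.0226]); zb=.0856-.0313
for z in (zb,zb+.02): print('exp module front L,R',z,pr([np.r_[c-13e-3*X+k*18e-3*Y,z] for k in (1,-1)]).tolist())
for B,n in (((.5635,.0323),'est'),):
  B=np.array(B)
  for i in (-1,0,1):
    r=B+i*56e-3*Y
    print('exp recess',i,pr([np.r_[r+p*15.5e-3*X+q*20.5e-3*Y,.042] for p,q in ((1,1),(1,-1),(-1,-1),(-1,1))]).tolist())
  print('deck',pr([np.r_[B+p*41e-3*X+q*89e-3*Y,.042] for p,q in ((1,1),(1,-1),(-1,-1),(-1,1))]).tolist())
E
```

```text
exp module front L,R 0.054299999999999994 [[431.0, 327.0], [544.0, 320.0]]
exp module front L,R 0.07429999999999999 [[432.0, 285.0], [546.0, 278.0]]
exp recess -1 [[414.0, 286.0], [540.0, 279.0], [550.0, 351.0], [423.0, 359.0]]
exp recess 0 [[243.0, 296.0], [368.0, 289.0], [376.0, 362.0], [248.0, 370.0]]
exp recess 1 [[70.0, 307.0], [197.0, 299.0], [201.0, 373.0], [73.0, 381.0]]
deck [[30.0, 250.0], [569.0, 218.0], [598.0, 411.0], [36.0, 445.0]]
```

```bash
python3 - <<'E'
from h import *
s=snap('side'); c=s['bgr'][145:180,252:282]; cv2.imwrite('pics/s13.png',np.clip(cv2.resize(c,None,fx=20,fy=16,interpolation=cv2.INTER_NEAREST).astype(float)*1.5,0,255).astype(np.uint8))
E
```

```text
(no output)
```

View pics/s13.png

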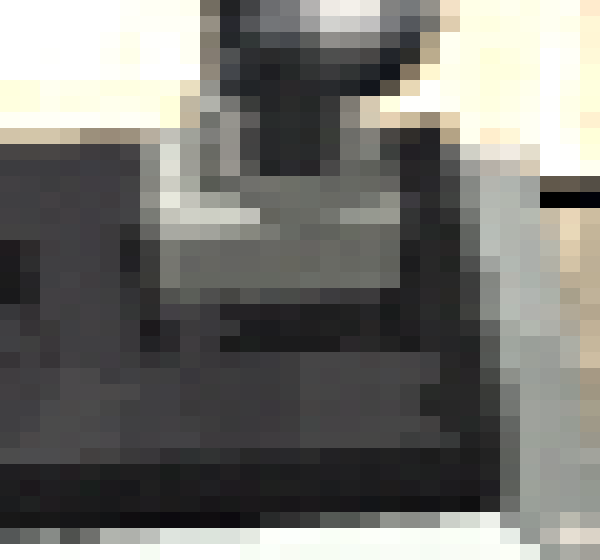

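Emit:
play_rows:
  deltas:
    - {"claw": 1, "delta_pos": [-0.001, 0, 0.03], "dr": [0, 0, 0]}
    - {"claw": 1, "delta_pos": [-0.001, 0, 0.055], "dr": [0, 0, 0]}
    - {"claw": 1, "delta_pos": [-0.001, 0, 0.07], "dr": [0, 0, 0]}
    - {"claw": 1, "delta_pos": [-0.001, 0, 0.08], "dr": [0, 0, 0]}
    - {"claw": 1, "delta_pos": [-0.001, 0, 0.08], "dr": [0, 0, 0]}

```text
time_s: 21.48
tool_pos: [0.5749, -0.0225, 0.0645]
tool_rot: [-3.124, -0.333, 0.001]
wrist_force: [0.5, 0.0, -0.5]
grip_width: 0.0086
```

```bash
python3 - <<'E'
from h import *
st()
s=snap('side'); c=s['bgr'][145:180,245:285]; cv2.imwrite('pics/s14.png',np.clip(cv2.resize(c,None,fx=16,fy=16,interpolation=cv2.INTER_CUBIC).astype(float)*1.5,0,255).astype(np.uint8))
E
```

```text
t 21.48 pos [ 0.5749 -0.0225  0.0645] psi 12.17 tilt 0.02 F [ 0.5  0.  -0.5] w 0.0086 j [-0.18  0.42 -0.23  0.92  0.    1.18]
```

View pics/s14.png

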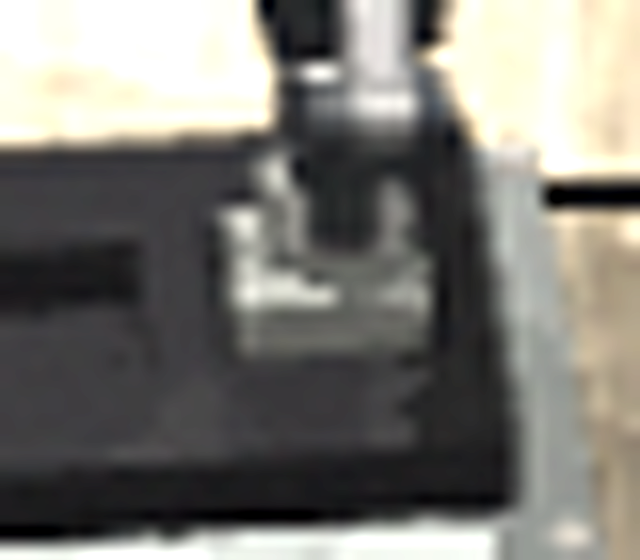

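Emit:
play_rows:
  deltas:
    - {"claw": 1, "delta_pos": [0, 0, 0.02], "dr": [0, 0, 0]}
    - {"claw": 1, "delta_pos": [0, 0, 0.035], "dr": [0, 0, 0]}
    - {"claw": 1, "delta_pos": [0, 0, 0.044], "dr": [0, 0, 0]}
    - {"claw": 1, "delta_pos": [0, 0, 0.048], "dr": [0, 0, 0]}
    - {"claw": 1, "delta_pos": [0, 0, 0.048], "dr": [0, 0, 0]}

```text
time_s: 22.15
tool_pos: [0.5748, -0.0225, 0.0534]
tool_rot: [3.124, 0.333, 0.0]
wrist_force: [-1.9, 0.8, 5.4]
grip_width: 0.0082
```

```bash
python3 -c "
from h import *
st()"
```

```text
t 22.15 pos [ 0.5748 -0.0225  0.0534] psi 12.17 tilt 0.0 F [-1.9  0.8  5.4] w 0.0082 j [-0.18  0.43 -0.24  0.9   0.    1.18]
```

Emit:
play_rows:
  deltas:
    - {"claw": 0.4, "delta_pos": [0, 0, 0], "dr": [0, 0, 0]}
    - {"claw": 0.2, "delta_pos": [0, 0, 0], "dr": [0, 0, 0]}
    - {"claw": 0.1, "delta_pos": [0, 0, 0], "dr": [0, 0, 0]}
    - {"claw": 0, "delta_pos": [0, 0, -0.05], "dr": [0, 0, 0]}
    - {"claw": 0, "delta_pos": [0, 0, -0.2], "dr": [0, 0, 0]}
    - {"claw": 0, "delta_pos": [-0.2, -0.1, -0.35], "dr": [0, 0, 0]}
    - {"claw": 0, "delta_pos": [-0.4, -0.2, -0.35], "dr": [0, 0, 0]}
    - {"claw": 0, "delta_pos": [-0.5, -0.2, -0.35], "dr": [0, 0, -0.3]}
    - {"claw": 0, "delta_pos": [-0.5, -0.2, -0.35], "dr": [0, 0, -0.6]}
    - {"claw": 0, "delta_pos": [-0.5, -0.2, -0.35], "dr": [0, 0, -0.9]}
    - {"claw": 0, "delta_pos": [-0.5, -0.2, -0.35], "dr": [0, 0, -1]}
    - {"claw": 0, "delta_pos": [-0.5, -0.2, -0.35], "dr": [0, 0, -1]}

```text
time_s: 23.65
tool_pos: [0.4426, -0.0, 0.1411]
tool_rot: [2.758, 1.503, 0.002]
wrist_force: [0.4, 1.0, -0.1]
grip_width: 0.0426
```

```bash
python3 - <<'E'
from h import *
st(); go(.4305,.0525,.11,60)
s=snap('side','s15.png',(165,130,325,250),5)
print((np.array(proj(s,[(.4305,.0525,.044),(.4305,.0525,.02)]))-[165,130])*5)
E
```

```text
t 23.65 pos [ 0.4426 -0.      0.1411] psi 57.16 tilt 0.07 F [ 0.4  1.  -0.1] w 0.0426 j [-0.18  0.11 -0.44  1.02  0.    0.39]
delta [ 0.1503 -0.1546  0.1243] dr [ 0.0014 -0.0007 -0.063 ]
[[342.22671519 341.82347978]
 [344.02560472 365.44299223]]
```

View pics/s15.png

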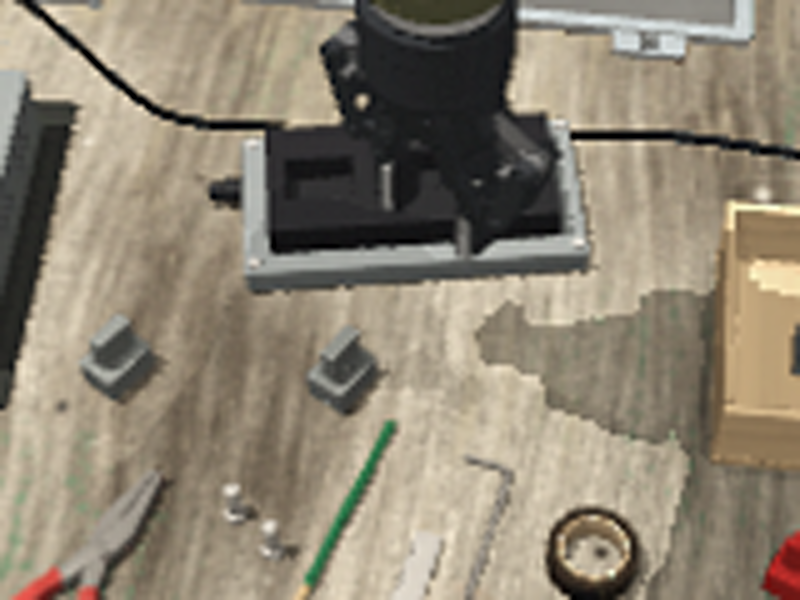

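Emit:
play_rows:
  deltas:
    - {"claw": 0, "delta_pos": [0.15, -0.155, 0.1], "dr": [0, 0, -0.063]}
    - {"claw": 0, "delta_pos": [0.15, -0.155, 0.124], "dr": [0, 0, -0.063]}
    - {"claw": 0, "delta_pos": [0.15, -0.155, 0.124], "dr": [0, 0, -0.063]}
    - {"claw": 0, "delta_pos": [0.15, -0.155, 0.124], "dr": [0, 0, -0.063]}

```text
time_s: 24.2
tool_pos: [0.431, 0.0519, 0.1099]
tool_rot: [2.721, 1.568, 0.002]
wrist_force: [1.0, -0.7, -0.0]
grip_width: 0.0426
```

```bash
python3 - <<'E'
from h import *
st(); go(.4305,.0525,.03,60)
E
```

```text
t 24.2 pos [0.431  0.0519 0.1099] psi 59.9 tilt 0.08 F [ 1.  -0.7 -0. ] w 0.0426 j [-0.07  0.12 -0.51  0.94 -0.    0.46]
delta [ 0.001  -0.0033  0.3198] dr [ 0.0017 -0.0007 -0.0023]
```

Emit:
play_rows:
  deltas:
    - {"claw": 0, "delta_pos": [0.001, -0.002, 0.15], "dr": [0, 0, 0]}
    - {"claw": 0, "delta_pos": [0.001, -0.002, 0.28], "dr": [0, 0, 0]}
    - {"claw": 0, "delta_pos": [0.001, -0.002, 0.319], "dr": [0, 0, 0]}
    - {"claw": 0, "delta_pos": [0.001, -0.002, 0.319], "dr": [0, 0, 0]}
    - {"claw": 0, "delta_pos": [0.001, -0.002, 0.319], "dr": [0, 0, 0]}
    - {"claw": 1, "delta_pos": [0.001, -0.002, 0.319], "dr": [0, 0, 0]}
    - {"claw": 1, "delta_pos": [0.001, -0.002, 0.319], "dr": [0, 0, 0]}
    - {"claw": 1, "delta_pos": [0.001, -0.002, 0.319], "dr": [0, 0, 0]}
    - {"claw": 1, "delta_pos": [0.001, -0.002, 0.319], "dr": [0, 0, 0]}
    - {"claw": 1, "delta_pos": [0.001, -0.002, 0.319], "dr": [0, 0, 0]}

```text
time_s: 25.45
tool_pos: [0.4304, 0.0531, 0.0302]
tool_rot: [2.72, 1.571, 0.002]
wrist_force: [0.1, 0.7, 5.5]
grip_width: 0.0086
```

```bash
python3 - <<'E'
from h import *
st()
snap('side','s16.png',(165,130,325,250),5)
E
```

```text
t 25.45 pos [0.4304 0.0531 0.0302] psi 60.01 tilt 0.09 F [0.1 0.7 5.5] w 0.0086 j [-0.06  0.22 -0.63  0.73  0.    0.46]
```

View pics/s16.png

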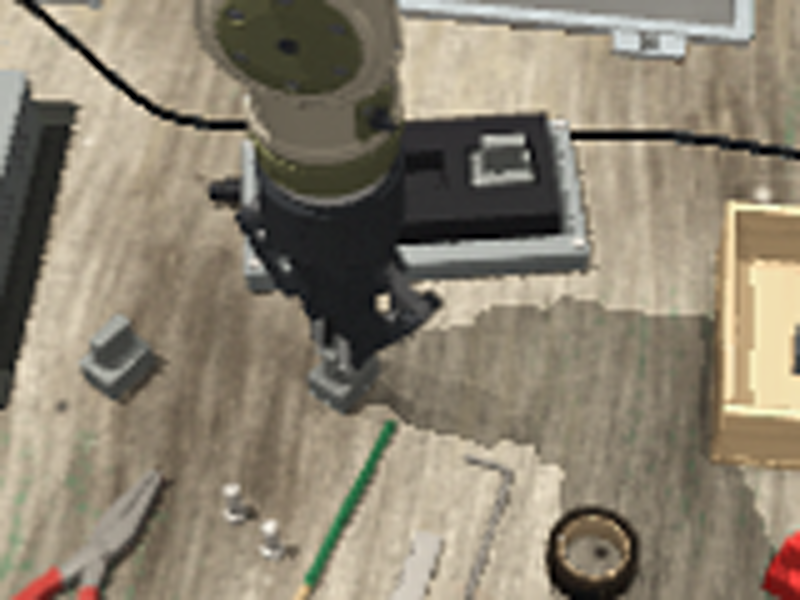

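Emit:
play_rows:
  deltas:
    - {"claw": 1, "delta_pos": [0, 0, -0.1], "dr": [0, 0, 0]}
    - {"claw": 1, "delta_pos": [0, 0, -0.25], "dr": [0, 0, 0]}
    - {"claw": 1, "delta_pos": [0, 0, -0.4], "dr": [0, 0, 0]}
    - {"claw": 1, "delta_pos": [0, 0, -0.4], "dr": [0, 0, 0]}
    - {"claw": 1, "delta_pos": [0, 0, -0.4], "dr": [0, 0, 0.25]}
    - {"claw": 1, "delta_pos": [0, 0, -0.4], "dr": [0, 0, 0.25]}

```text
time_s: 26.25
tool_pos: [0.4288, 0.0531, 0.1284]
tool_rot: [-2.86, -1.298, 0.003]
wrist_force: [-0.3, 0.2, -0.5]
grip_width: 0.0082
```

```bash
python3 - <<'E'
from h import *
st(); go(.5632,.0323,.09,12.1)
E
```

```text
t 26.25 pos [0.4288 0.0531 0.1284] psi 48.84 tilt 0.11 F [-0.3  0.2 -0.5] w 0.0082 j [-0.06  0.1  -0.48  0.99  0.    0.66]
delta [0.2914 0.4596 0.1526] dr [-0.0015  0.002   0.8164]
```

Emit:
play_rows:
  deltas:
    - {"claw": 1, "delta_pos": [0.07, 0.11, 0], "dr": [0, 0, 0.2]}
    - {"claw": 1, "delta_pos": [0.15, 0.23, 0], "dr": [0, 0, 0.4]}
    - {"claw": 1, "delta_pos": [0.22, 0.34, 0], "dr": [0, 0, 0.6]}
    - {"claw": 1, "delta_pos": [0.291, 0.46, 0], "dr": [0, 0, 0.816]}
    - {"claw": 1, "delta_pos": [0.291, 0.46, 0.08], "dr": [0, 0, 0.816]}
    - {"claw": 1, "delta_pos": [0.291, 0.46, 0.15], "dr": [0, 0, 0.816]}
    - {"claw": 1, "delta_pos": [0.291, 0.46, 0.15], "dr": [0, 0, 0.816]}
    - {"claw": 1, "delta_pos": [0.291, 0.46, 0.15], "dr": [0, 0, 0.816]}

```text
time_s: 27.25
tool_pos: [0.564, 0.0319, 0.092]
tool_rot: [-3.124, -0.331, 0.001]
wrist_force: [-0.4, 1.1, -0.6]
grip_width: 0.0087
```

```bash
python3 - <<'E'
from h import *
st(); go(.5632,.0323,.0525,12.1)
s=snap('side'); c=s['bgr'][135:185,225:290]; cv2.imwrite('pics/s17.png',np.clip(cv2.resize(c,None,fx=12,fy=12,interpolation=cv2.INTER_CUBIC).astype(float)*1.5,0,255).astype(np.uint8))
E
```

```text
t 27.25 pos [0.564  0.0319 0.092 ] psi 12.11 tilt 0.03 F [-0.4  1.1 -0.6] w 0.0087 j [-0.09  0.37 -0.22  0.98  0.    1.27]
delta [-0.0029 -0.0022  0.1579] dr [-0.0003  0.0006  0.0003]
```

View pics/s17.png

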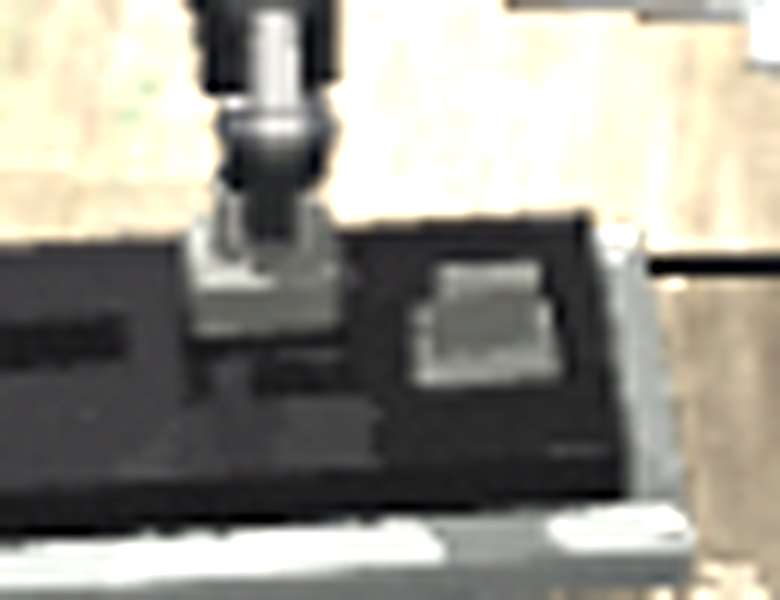

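Emit:
play_rows:
  deltas:
    - {"claw": 1, "delta_pos": [-0.002, -0.001, 0.05], "dr": [0, 0, 0]}
    - {"claw": 1, "delta_pos": [-0.002, -0.001, 0.08], "dr": [0, 0, 0]}
    - {"claw": 1, "delta_pos": [-0.002, -0.001, 0.1], "dr": [0, 0, 0]}
    - {"claw": 1, "delta_pos": [-0.002, -0.001, 0.12], "dr": [0, 0, 0]}
    - {"claw": 1, "delta_pos": [-0.002, -0.001, 0.12], "dr": [0, 0, 0]}

```text
time_s: 27.92
tool_pos: [0.5633, 0.032, 0.0616]
tool_rot: [-3.124, -0.329, 0.001]
wrist_force: [0.1, -0.3, -1.3]
grip_width: 0.0084
```

```bash
python3 - <<'E'
from h import *
st(); go(.5632,.0323,.0525,12.1)
E
```

```text
t 27.93 pos [0.5633 0.032  0.0616] psi 12.03 tilt 0.05 F [ 0.1 -0.3 -1.3] w 0.0084 j [-0.09  0.4  -0.26  0.91  0.    1.28]
delta [-0.0001 -0.0011  0.0363] dr [-0.0004  0.001  -0.0015]
```

In the recess with no side load. Pressing down, releasing, and moving back toward module A.

Emit:
play_rows:
  deltas:
    - {"claw": 1, "delta_pos": [0, -0.001, 0.02], "dr": [0, 0, 0]}
    - {"claw": 1, "delta_pos": [0, -0.001, 0.032], "dr": [0, 0, 0]}
    - {"claw": 1, "delta_pos": [0, -0.001, 0.04], "dr": [0, 0, 0]}
    - {"claw": 1, "delta_pos": [0, -0.001, 0.04], "dr": [0, 0, 0]}

```text
time_s: 28.42
tool_pos: [0.5636, 0.0323, 0.0523]
tool_rot: [-3.124, -0.329, -0.0]
wrist_force: [-0.6, -0.7, 1.3]
grip_width: 0.0087
```

```bash
python3 - <<'E'
from h import *
st()
E
```

```text
t 28.43 pos [0.5636 0.0323 0.0523] psi 12.04 tilt 0.01 F [-0.6 -0.7  1.3] w 0.0087 j [-0.08  0.41 -0.28  0.89  0.    1.28]
```

Emit:
play_rows:
  deltas:
    - {"claw": 1, "delta_pos": [0, 0, 0.004], "dr": [0, 0, 0]}
    - {"claw": 0.4, "delta_pos": [0, 0, 0.004], "dr": [0, 0, 0]}
    - {"claw": 0.2, "delta_pos": [0, 0, 0], "dr": [0, 0, 0]}
    - {"claw": 0.1, "delta_pos": [0, 0, 0], "dr": [0, 0, 0]}
    - {"claw": 0, "delta_pos": [0, 0, -0.05], "dr": [0, 0, 0]}
    - {"claw": 0, "delta_pos": [0, 0, -0.2], "dr": [0, 0, 0]}
    - {"claw": 0, "delta_pos": [-0.2, -0.1, -0.32], "dr": [0, 0, -0.1]}
    - {"claw": 0, "delta_pos": [-0.4, -0.25, -0.32], "dr": [0, 0, -0.3]}
    - {"claw": 0, "delta_pos": [-0.4, -0.42, -0.32], "dr": [0, 0, -0.6]}
    - {"claw": 0, "delta_pos": [-0.4, -0.42, -0.32], "dr": [0, 0, -0.9]}
    - {"claw": 0, "delta_pos": [-0.4, -0.42, -0.32], "dr": [0, 0, -1]}
    - {"claw": 0, "delta_pos": [-0.4, -0.42, -0.32], "dr": [0, 0, -1]}

```text
time_s: 29.92
tool_pos: [0.4441, 0.1143, 0.1329]
tool_rot: [2.761, 1.498, 0.002]
wrist_force: [0.6, -0.2, -0.2]
grip_width: 0.0428
```

```bash
python3 - <<'E'
from h import *
st(); go(.4215,.185,.11,59)
s=snap('side','s18.png',(145,130,305,250),5)
print((np.array(proj(s,[(.4215,.185,.044),(.4215,.185,.02)]))-[145,130])*5)
E
```

```text
t 29.93 pos [0.4441 0.1143 0.1329] psi 56.95 tilt 0.07 F [ 0.6 -0.2 -0.2] w 0.0428 j [ 0.08  0.15 -0.42  1.    0.    0.65]
delta [ 0.1876 -0.2302  0.0914] dr [ 0.0012 -0.001  -0.0456]
[[211.77487952 329.45495554]
 [217.83570747 353.18415624]]
```

View pics/s18.png

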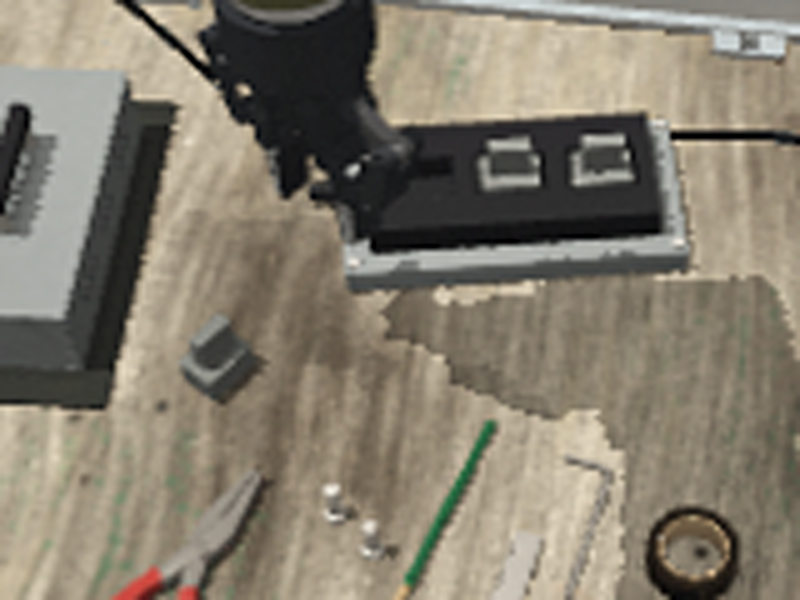

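Emit:
play_rows:
  deltas:
    - {"claw": 0, "delta_pos": [0.187, -0.23, 0.05], "dr": [0, 0, -0.045]}
    - {"claw": 0, "delta_pos": [0.187, -0.23, 0.091], "dr": [0, 0, -0.045]}
    - {"claw": 0, "delta_pos": [0.187, -0.23, 0.091], "dr": [0, 0, -0.045]}
    - {"claw": 0, "delta_pos": [0.187, -0.23, 0.091], "dr": [0, 0, -0.045]}
    - {"claw": 0, "delta_pos": [0.187, -0.23, 0.091], "dr": [0, 0, -0.045]}

```text
time_s: 30.6
tool_pos: [0.4219, 0.1839, 0.1097]
tool_rot: [2.735, 1.546, 0.001]
wrist_force: [0.5, 0.6, -0.6]
grip_width: 0.0425
```

```bash
python3 - <<'E'
from h import *
st(); go(.4215,.185,.03,59)
s=snap('side','s19.png',(145,150,245,230),7)
E
```

```text
t 30.6 pos [0.4219 0.1839 0.1097] psi 58.95 tilt 0.05 F [ 0.5  0.6 -0.6] w 0.0425 j [ 0.24  0.17 -0.45  0.95 -0.    0.78]
delta [ 0.003  -0.0038  0.3189] dr [ 0.0009 -0.0006 -0.0012]
```

View pics/s19.png

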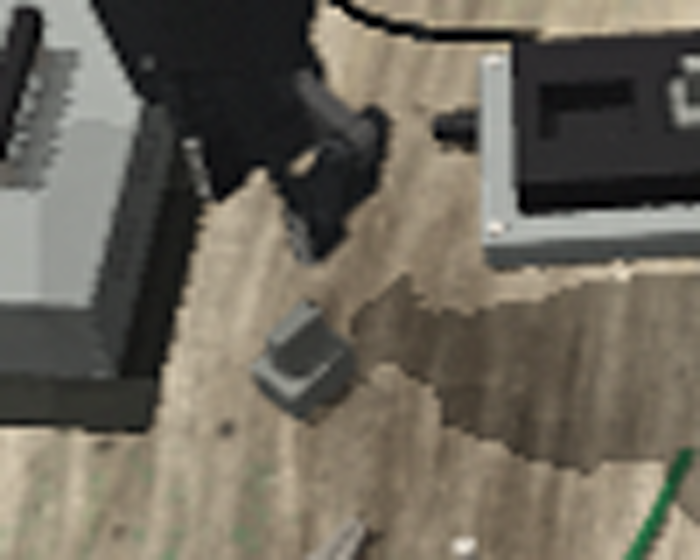

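Emit:
play_rows:
  deltas:
    - {"claw": 0, "delta_pos": [0.002, -0.002, 0.15], "dr": [0, 0, 0]}
    - {"claw": 0, "delta_pos": [0.002, -0.002, 0.28], "dr": [0, 0, 0]}
    - {"claw": 0, "delta_pos": [0.002, -0.002, 0.319], "dr": [0, 0, 0]}
    - {"claw": 0, "delta_pos": [0.002, -0.002, 0.319], "dr": [0, 0, 0]}
    - {"claw": 0, "delta_pos": [0.002, -0.002, 0.319], "dr": [0, 0, 0]}
    - {"claw": 1, "delta_pos": [0.002, -0.002, 0.319], "dr": [0, 0, 0]}
    - {"claw": 1, "delta_pos": [0.002, -0.002, 0.319], "dr": [0, 0, 0]}
    - {"claw": 1, "delta_pos": [0.002, -0.002, 0.319], "dr": [0, 0, 0]}
    - {"claw": 1, "delta_pos": [0.002, -0.002, 0.319], "dr": [0, 0, 0]}
    - {"claw": 1, "delta_pos": [0.002, -0.002, 0.319], "dr": [0, 0, 0]}

```text
time_s: 31.9
tool_pos: [0.4216, 0.1856, 0.0302]
tool_rot: [2.733, 1.548, 0.002]
wrist_force: [0.1, 1.1, 5.7]
grip_width: 0.008
```

```bash
python3 - <<'E'
from h import *
st()
s=snap('side','s20.png',(145,150,245,230),7)
E
```

```text
t 31.9 pos [0.4216 0.1856 0.0302] psi 59.07 tilt 0.09 F [0.1 1.1 5.7] w 0.008 j [ 0.24  0.26 -0.56  0.74  0.    0.78]
```

View pics/s20.png

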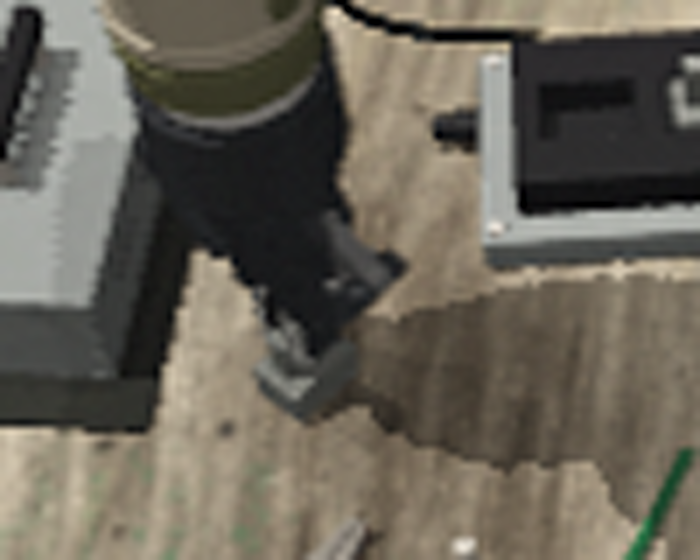

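Emit:
play_rows:
  deltas:
    - {"claw": 1, "delta_pos": [0, 0, -0.1], "dr": [0, 0, 0]}
    - {"claw": 1, "delta_pos": [0, 0, -0.25], "dr": [0, 0, 0]}
    - {"claw": 1, "delta_pos": [0, 0, -0.4], "dr": [0, 0, 0]}
    - {"claw": 1, "delta_pos": [0, 0, -0.4], "dr": [0, 0, 0]}
    - {"claw": 1, "delta_pos": [0, 0, -0.4], "dr": [0, 0, 0.25]}
    - {"claw": 1, "delta_pos": [0, 0, -0.4], "dr": [0, 0, 0.25]}

```text
time_s: 32.7
tool_pos: [0.42, 0.1851, 0.1283]
tool_rot: [-2.871, -1.275, 0.003]
wrist_force: [-0.4, -0.4, -1.6]
grip_width: 0.0087
```

```bash
python3 - <<'E'
from h import *
st(); go(.5515,.087,.09,12.1)
E
```

```text
t 32.7 pos [0.42   0.1851 0.1283] psi 47.89 tilt 0.12 F [-0.4 -0.4 -1.6] w 0.0087 j [ 0.24  0.15 -0.42  1.    0.    0.97]
delta [0.0621 0.6536 0.1524] dr [-0.0009  0.0026  0.7953]
```

Emit:
play_rows:
  deltas:
    - {"claw": 1, "delta_pos": [0.015, 0.16, 0], "dr": [0, 0, 0.2]}
    - {"claw": 1, "delta_pos": [0.03, 0.33, 0], "dr": [0, 0, 0.4]}
    - {"claw": 1, "delta_pos": [0.045, 0.5, 0], "dr": [0, 0, 0.6]}
    - {"claw": 1, "delta_pos": [0.062, 0.654, 0], "dr": [0, 0, 0.795]}
    - {"claw": 1, "delta_pos": [0.062, 0.654, 0.08], "dr": [0, 0, 0.795]}
    - {"claw": 1, "delta_pos": [0.062, 0.654, 0.15], "dr": [0, 0, 0.795]}
    - {"claw": 1, "delta_pos": [0.062, 0.654, 0.15], "dr": [0, 0, 0.795]}
    - {"claw": 1, "delta_pos": [0.062, 0.654, 0.15], "dr": [0, 0, 0.795]}

```text
time_s: 33.7
tool_pos: [0.5523, 0.0871, 0.092]
tool_rot: [-3.124, -0.332, 0.001]
wrist_force: [-0.4, -0.5, -0.4]
grip_width: 0.0084
```

```bash
python3 - <<'E'
from h import *
st(); go(.5517,.0871,.0525,12.1)
s=snap('side'); c=s['bgr'][135:185,205:270]; cv2.imwrite('pics/s21.png',np.clip(cv2.resize(c,None,fx=12,fy=12,interpolation=cv2.INTER_CUBIC).astype(float)*1.5,0,255).astype(np.uint8))
E
```

```text
t 33.7 pos [0.5523 0.0871 0.092 ] psi 12.12 tilt 0.03 F [-0.4 -0.5 -0.4] w 0.0084 j [ 0.01  0.36 -0.24  0.97  0.    1.37]
delta [-0.0022 -0.0007  0.1579] dr [-0.0002  0.0007  0.0004]
```

View pics/s21.png

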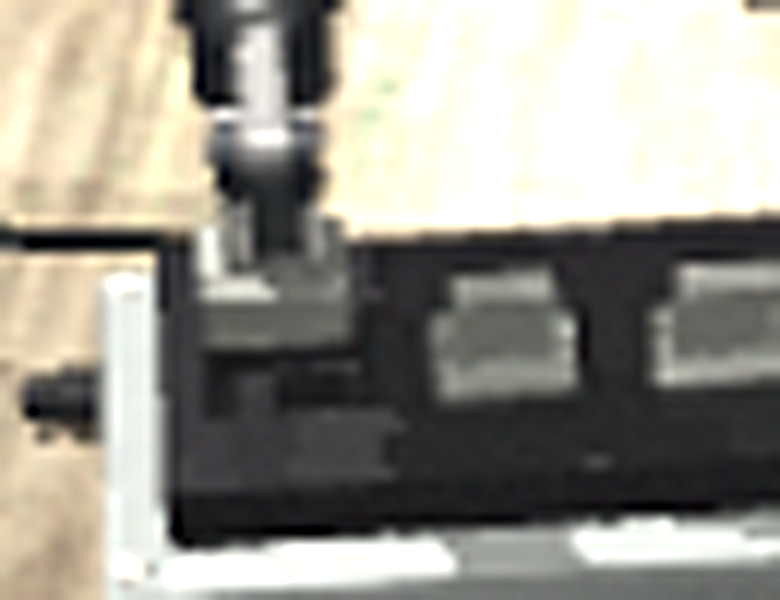

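Emit:
play_rows:
  deltas:
    - {"claw": 1, "delta_pos": [-0.001, 0, 0.05], "dr": [0, 0, 0]}
    - {"claw": 1, "delta_pos": [-0.001, 0, 0.08], "dr": [0, 0, 0]}
    - {"claw": 1, "delta_pos": [-0.001, 0, 0.1], "dr": [0, 0, 0]}
    - {"claw": 1, "delta_pos": [-0.001, 0, 0.12], "dr": [0, 0, 0]}
    - {"claw": 1, "delta_pos": [-0.001, 0, 0.12], "dr": [0, 0, 0]}

```text
time_s: 34.38
tool_pos: [0.5519, 0.0869, 0.0616]
tool_rot: [-3.124, -0.329, 0.001]
wrist_force: [0.6, -0.3, -0.8]
grip_width: 0.0085
```

```bash
python3 - <<'E'
from h import *
st(); go(.5517,.0871,.0525,12.1)
E
```

```text
t 34.38 pos [0.5519 0.0869 0.0616] psi 12.03 tilt 0.04 F [ 0.6 -0.3 -0.8] w 0.0085 j [ 0.01  0.39 -0.28  0.9   0.    1.37]
delta [-0.0006 -0.0009  0.0363] dr [-0.0003  0.0009 -0.0014]
```

Free in the recess. Pressing down and releasing, then backing off for a look.

Emit:
play_rows:
  deltas:
    - {"claw": 1, "delta_pos": [0, -0.001, 0.02], "dr": [0, 0, 0]}
    - {"claw": 1, "delta_pos": [0, -0.001, 0.032], "dr": [0, 0, 0]}
    - {"claw": 1, "delta_pos": [0, -0.001, 0.042], "dr": [0, 0, 0]}
    - {"claw": 1, "delta_pos": [0, -0.001, 0.042], "dr": [0, 0, 0]}
    - {"claw": 0.4, "delta_pos": [0, -0.001, 0.042], "dr": [0, 0, 0]}
    - {"claw": 0.2, "delta_pos": [0, -0.001, 0.036], "dr": [0, 0, 0]}
    - {"claw": 0.1, "delta_pos": [0, -0.001, 0.036], "dr": [0, 0, 0]}
    - {"claw": 0, "delta_pos": [0, 0, -0.05], "dr": [0, 0, 0]}
    - {"claw": 0, "delta_pos": [0, 0, -0.2], "dr": [0, 0, 0]}
    - {"claw": 0, "delta_pos": [-0.2, -0.2, -0.4], "dr": [0, 0, -0.2]}
    - {"claw": 0, "delta_pos": [-0.4, -0.4, -0.4], "dr": [0, 0, -0.5]}
    - {"claw": 0, "delta_pos": [-0.4, -0.6, -0.4], "dr": [0, 0, -0.8]}

```text
time_s: 35.88
tool_pos: [0.4266, 0.2034, 0.1624]
tool_rot: [2.926, 1.144, 0.002]
wrist_force: [1.0, 0.9, -0.9]
grip_width: 0.0422
```

Emit:
play_rows:
  deltas:
    - {"claw": 0, "delta_pos": [0, 0, 0], "dr": [0, 0, 0]}
    - {"claw": -1, "delta_pos": [0, 0, -0.1], "dr": [0, 0, 0]}
    - {"claw": -1, "delta_pos": [0, 0, -0.2], "dr": [0, 0, 0]}
    - {"claw": -1, "delta_pos": [0, 0, -0.2], "dr": [0, 0, 0]}

```text
time_s: 36.38
tool_pos: [0.4301, 0.203, 0.2129]
tool_rot: [2.928, 1.136, 0.006]
wrist_force: [0.7, -0.1, -0.2]
grip_width: 0.0854
```

```bash
python3 - <<'E'
from h import *
st(); go(.5,.321,.15,94.3)
s=snap('side'); c=s['bgr'][140:190,205:290]; cv2.imwrite('pics/s22.png',np.clip(cv2.resize(c,None,fx=9,fy=9,interpolation=cv2.INTER_CUBIC).astype(float)*1.5,0,255).astype(np.uint8))
im=snap('top'); c=im['bgr'][120:185,215:307]; cv2.imwrite('pics/t22.png',np.clip(cv2.resize(c,None,fx=8.5,fy=8.5,interpolation=cv2.INTER_CUBIC).astype(float)*1.5,0,255).astype(np.uint8))
snap('top','t22b.png')
E
```

```text
t 36.38 pos [0.4301 0.203  0.2129] psi 42.41 tilt 0.22 F [ 0.7 -0.1 -0.2] w 0.0854 j [ 0.27  0.13 -0.24  1.2  -0.    1.1 ]
delta [ 0.5238 -0.1605  0.2531] dr [ 0.0043 -0.0028 -1.1531]
 1/2: [ 0.262 -0.08   0.127] [ 0.002 -0.001 -0.577]
```

View pics/s22.png

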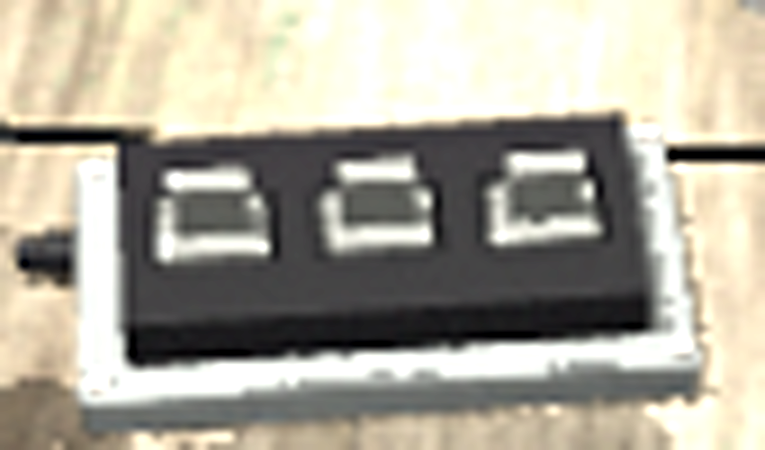

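View pics/t22.png

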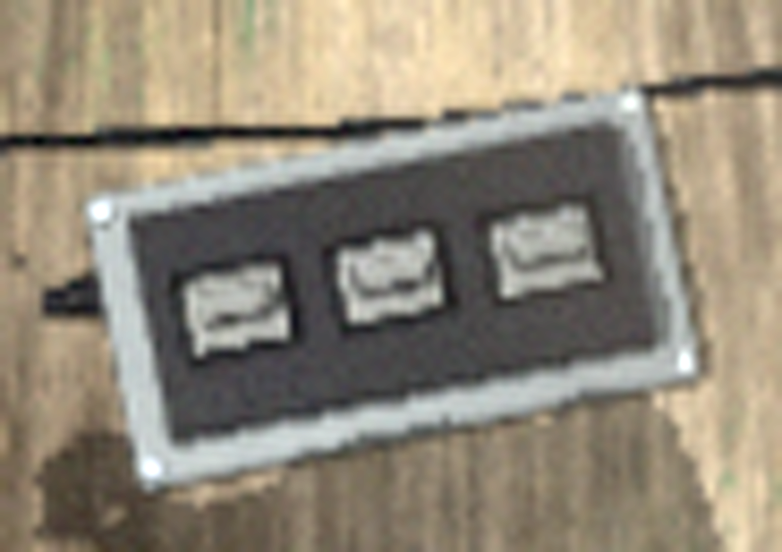

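View pics/t22b.png

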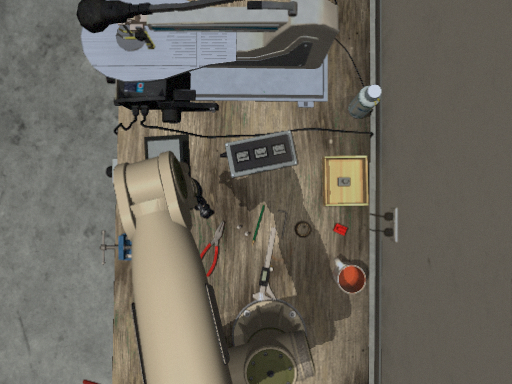

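All three modules sit level and flush in their recesses, at about (212,213), (380,203) and (545,193) in the side crop, with the old one in the bin. Next is fetching the hood.

Emit:
play_rows:
  deltas:
    - {"claw": -1, "delta_pos": [0.13, -0.04, 0], "dr": [0, 0, -0.24]}
    - {"claw": -1, "delta_pos": [0.26, -0.08, 0], "dr": [0, 0, -0.48]}
    - {"claw": -1, "delta_pos": [0.4, -0.12, 0.02], "dr": [0, 0, -0.72]}
    - {"claw": -1, "delta_pos": [0.524, -0.16, 0.1], "dr": [0, 0, -0.95]}
    - {"claw": -1, "delta_pos": [0.524, -0.16, 0.15], "dr": [0, 0, -1]}
    - {"claw": -1, "delta_pos": [0.524, -0.16, 0.15], "dr": [0, 0, -1]}
    - {"claw": -1, "delta_pos": [0.524, -0.16, 0.15], "dr": [0, 0, -1]}

```text
time_s: 37.4
tool_pos: [0.4975, 0.3209, 0.1736]
tool_rot: [-2.27, -2.171, 0.001]
wrist_force: [0.1, -0.0, -0.1]
grip_width: 0.0857
```

```bash
python3 - <<'E'
from h import *
st(); go(.4999,.3217,.12,94.43)
E
```

```text
t 37.4 pos [0.4975 0.3209 0.1736] psi 87.44 tilt 0.05 F [ 0.1 -0.  -0.1] w 0.0857 j [ 0.44  0.37 -0.02  1.19  0.    0.48]
delta [0.0038 0.0095 0.2145] dr [-0.001   0.0004 -0.1553]
```

Emit:
play_rows:
  deltas:
    - {"claw": -1, "delta_pos": [0.002, 0.004, 0.1], "dr": [0, 0, -0.155]}
    - {"claw": -1, "delta_pos": [0.004, 0.009, 0.2], "dr": [0, 0, -0.155]}
    - {"claw": -1, "delta_pos": [0.004, 0.009, 0.214], "dr": [0, 0, -0.155]}
    - {"claw": -1, "delta_pos": [0.004, 0.009, 0.214], "dr": [0, 0, -0.155]}
    - {"claw": -1, "delta_pos": [0.004, 0.009, 0.214], "dr": [0, 0, -0.155]}

```text
time_s: 38.02
tool_pos: [0.5008, 0.3225, 0.1219]
tool_rot: [2.132, 2.306, 0.003]
wrist_force: [0.4, 0.1, -0.1]
grip_width: 0.0851
```

```bash
python3 - <<'E'
from h import *
st(); go(.4999,.3217,.0655,94.43)
snap('side','s23.png',(100,120,220,220),6)
E
```

```text
t 38.02 pos [0.5008 0.3225 0.1219] psi 94.48 tilt 0.13 F [ 0.4  0.1 -0.1] w 0.0851 j [ 0.44  0.4  -0.1   1.07  0.    0.36]
delta [-0.0032 -0.0042  0.2256] dr [ 0.0028 -0.0011  0.001 ]
```

View pics/s23.png

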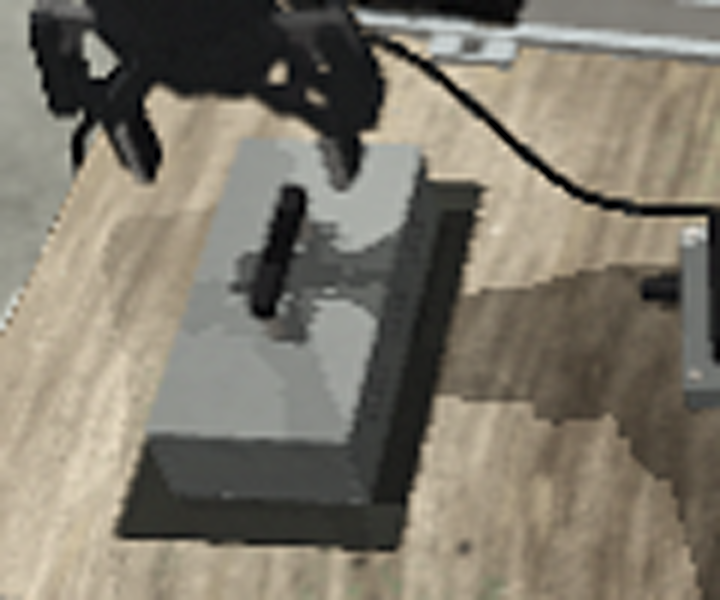

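Emit:
play_rows:
  deltas:
    - {"claw": -1, "delta_pos": [-0.002, -0.002, 0.1], "dr": [0, 0, 0]}
    - {"claw": -1, "delta_pos": [-0.002, -0.002, 0.2], "dr": [0, 0, 0]}
    - {"claw": -1, "delta_pos": [-0.002, -0.002, 0.224], "dr": [0, 0, 0]}
    - {"claw": -1, "delta_pos": [-0.002, -0.002, 0.224], "dr": [0, 0, 0]}
    - {"claw": -1, "delta_pos": [-0.002, -0.002, 0.224], "dr": [0, 0, 0]}
    - {"claw": 1, "delta_pos": [-0.002, -0.002, 0.224], "dr": [0, 0, 0]}
    - {"claw": 1, "delta_pos": [-0.002, -0.002, 0.224], "dr": [0, 0, 0]}
    - {"claw": 1, "delta_pos": [-0.002, -0.002, 0.224], "dr": [0, 0, 0]}
    - {"claw": 1, "delta_pos": [-0.002, -0.002, 0.224], "dr": [0, 0, 0]}
    - {"claw": 1, "delta_pos": [-0.002, -0.002, 0.224], "dr": [0, 0, 0]}
    - {"claw": 1, "delta_pos": [-0.002, -0.002, 0.224], "dr": [0, 0, 0]}
    - {"claw": 1, "delta_pos": [-0.002, -0.002, 0.224], "dr": [0, 0, 0]}
  newtons: 80

```text
time_s: 39.58
tool_pos: [0.4996, 0.3219, 0.0646]
tool_rot: [-2.132, -2.307, -0.001]
wrist_force: [-1.9, 0.5, 2.9]
grip_width: 0.0127
```

```bash
python3 - <<'E'
from h import *
st()
E
```

```text
t 39.58 pos [0.4996 0.3219 0.0646] psi 94.5 tilt 0.03 F [-1.9  0.5  2.9] w 0.0127 j [ 0.44  0.45 -0.18  0.94  0.    0.36]
```

Emit:
play_rows:
  deltas:
    - {"claw": 1, "delta_pos": [0, 0, -0.1], "dr": [0, 0, 0]}
    - {"claw": 1, "delta_pos": [0, 0, -0.2], "dr": [0, 0, 0]}
    - {"claw": 1, "delta_pos": [0, 0, -0.35], "dr": [0, 0, 0]}
    - {"claw": 1, "delta_pos": [0, 0, -0.5], "dr": [0, 0, 0]}
    - {"claw": 1, "delta_pos": [0, 0, -0.53], "dr": [0, 0, 0]}
    - {"claw": 1, "delta_pos": [0, 0, -0.53], "dr": [0, 0, 0]}
    - {"claw": 1, "delta_pos": [0, 0, -0.53], "dr": [0, 0, 0]}

```text
time_s: 40.45
tool_pos: [0.4985, 0.3212, 0.1947]
tool_rot: [-2.132, -2.306, 0.005]
wrist_force: [0.8, -0.1, -2.4]
grip_width: 0.0127
```

```bash
python3 - <<'E'
from h import *
st(); go(.48,.16,.2,50.5)
E
```

```text
t 40.45 pos [0.4985 0.3212 0.1947] psi 94.49 tilt 0.2 F [ 0.8 -0.1 -2.4] w 0.0127 j [0.44 0.36 0.03 1.24 0.   0.36]
delta [-0.637  -0.1244 -0.02  ] dr [-0.0034  0.0031  0.9776]
```

Emit:
play_rows:
  deltas:
    - {"claw": 1, "delta_pos": [-0.13, -0.03, -0.02], "dr": [0, 0, 0.2]}
    - {"claw": 1, "delta_pos": [-0.27, -0.06, -0.02], "dr": [0, 0, 0.4]}
    - {"claw": 1, "delta_pos": [-0.4, -0.09, -0.02], "dr": [0, 0, 0.6]}
    - {"claw": 1, "delta_pos": [-0.53, -0.12, -0.02], "dr": [0, 0, 0.8]}
    - {"claw": 1, "delta_pos": [-0.637, -0.124, -0.02], "dr": [0, 0, 0.978]}
    - {"claw": 1, "delta_pos": [-0.637, -0.124, -0.02], "dr": [0, 0, 0.978]}
    - {"claw": 1, "delta_pos": [-0.637, -0.124, -0.02], "dr": [0, 0, 0.978]}

```text
time_s: 41.32
tool_pos: [0.4807, 0.1607, 0.201]
tool_rot: [-2.84, -1.341, 0.002]
wrist_force: [0.4, 0.4, -1.5]
grip_width: 0.0125
```

```bash
python3 - <<'E'
from h import *
st(); go(.563,.033,.17,12.2)
E
```

```text
t 41.33 pos [0.4807 0.1607 0.201 ] psi 50.55 tilt 0.09 F [ 0.4  0.4 -1.5] w 0.0125 j [ 0.16  0.19 -0.19  1.19  0.    0.85]
delta [-0.1851  0.579   0.1233] dr [-0.0013  0.0016  0.8522]
```

Emit:
play_rows:
  deltas:
    - {"claw": 1, "delta_pos": [-0.05, 0.14, 0], "dr": [0, 0, 0.2]}
    - {"claw": 1, "delta_pos": [-0.1, 0.28, 0], "dr": [0, 0, 0.4]}
    - {"claw": 1, "delta_pos": [-0.14, 0.43, 0], "dr": [0, 0, 0.6]}
    - {"claw": 1, "delta_pos": [-0.185, 0.579, 0], "dr": [0, 0, 0.8]}
    - {"claw": 1, "delta_pos": [-0.185, 0.579, 0.05], "dr": [0, 0, 0.852]}
    - {"claw": 1, "delta_pos": [-0.185, 0.579, 0.12], "dr": [0, 0, 0.852]}
    - {"claw": 1, "delta_pos": [-0.185, 0.579, 0.12], "dr": [0, 0, 0.852]}
    - {"claw": 1, "delta_pos": [-0.185, 0.579, 0.12], "dr": [0, 0, 0.852]}

```text
time_s: 42.32
tool_pos: [0.5635, 0.0335, 0.1721]
tool_rot: [-3.124, -0.335, 0.0]
wrist_force: [0.1, -0.0, -1.6]
grip_width: 0.0125
```

```bash
python3 - <<'E'
from h import *
st(); go(.563,.033,.12,12.2)
snap('side','s24.png',(190,90,310,190),6)
E
```

```text
t 42.33 pos [0.5635 0.0335 0.1721] psi 12.23 tilt 0.01 F [ 0.1 -0.  -1.6] w 0.0125 j [-0.08  0.32 -0.1   1.16  0.    1.27]
delta [-0.0024  0.0015  0.2083] dr [-0.0003 -0.      0.0007]
```

View pics/s24.png

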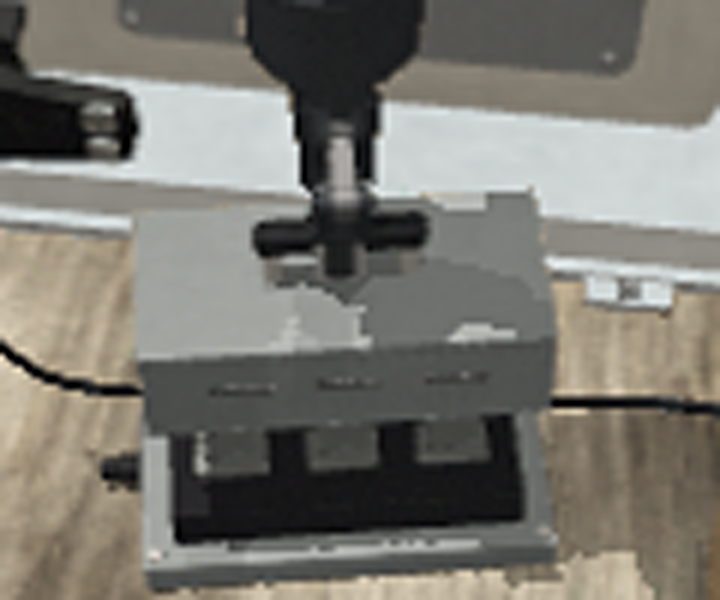

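Emit:
play_rows:
  deltas:
    - {"claw": 1, "delta_pos": [-0.002, 0.002, 0.1], "dr": [0, 0, 0]}
    - {"claw": 1, "delta_pos": [-0.002, 0.002, 0.2], "dr": [0, 0, 0]}
    - {"claw": 1, "delta_pos": [-0.002, 0.002, 0.25], "dr": [0, 0, 0]}
    - {"claw": 1, "delta_pos": [-0.002, 0.002, 0.26], "dr": [0, 0, 0]}
    - {"claw": 1, "delta_pos": [-0.002, 0.002, 0.26], "dr": [0, 0, 0]}

```text
time_s: 43.0
tool_pos: [0.5636, 0.0322, 0.1077]
tool_rot: [3.124, 0.333, 0.002]
wrist_force: [1.2, 0.1, -1.4]
grip_width: 0.0125
```

```bash
python3 - <<'E'
from h import *
st(); go(.563,.0327,.0805,12.2)
snap('side','s25.png',(190,100,310,200),6)
E
```

```text
t 43.0 pos [0.5636 0.0322 0.1077] psi 12.15 tilt 0.07 F [ 1.2  0.1 -1.4] w 0.0125 j [-0.09  0.36 -0.2   1.01  0.    1.27]
delta [-0.0019 -0.0026  0.1088] dr [ 0.0003 -0.0016 -0.0011]
```

View pics/s25.png

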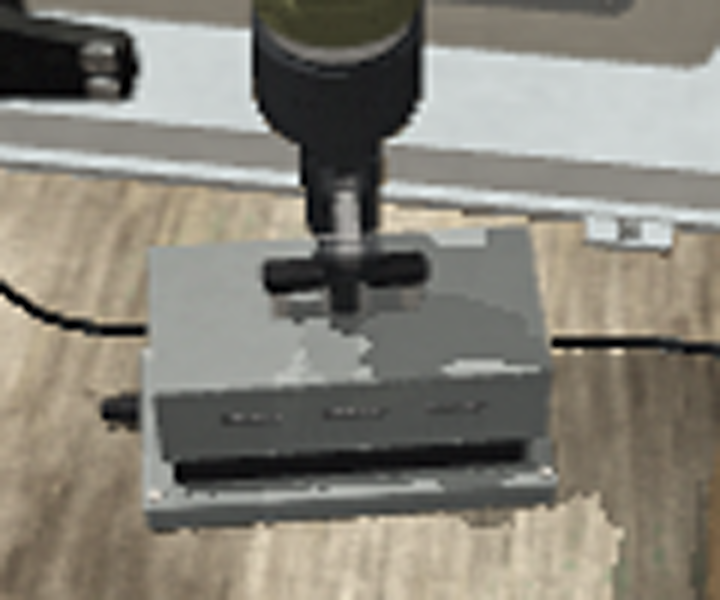

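Aligned all round. Lowering slowly.

Emit:
play_rows:
  deltas:
    - {"claw": 1, "delta_pos": [-0.002, -0.001, 0.025], "dr": [0, 0, 0]}
    - {"claw": 1, "delta_pos": [-0.002, -0.001, 0.045], "dr": [0, 0, 0]}
    - {"claw": 1, "delta_pos": [-0.002, -0.001, 0.06], "dr": [0, 0, 0]}
    - {"claw": 1, "delta_pos": [-0.002, -0.001, 0.06], "dr": [0, 0, 0]}

```text
time_s: 43.55
tool_pos: [0.562, 0.0323, 0.0914]
tool_rot: [-3.124, -0.332, 0.001]
wrist_force: [-0.2, -0.2, -2.6]
grip_width: 0.0125
```

```bash
python3 - <<'E'
from h import *
st(); go(.563,.0327,.0805,12.2)
E
```

```text
t 43.55 pos [0.562  0.0323 0.0914] psi 12.14 tilt 0.05 F [-0.2 -0.2 -2.6] w 0.0125 j [-0.09  0.37 -0.23  0.97  0.    1.27]
delta [ 0.0041 -0.0007  0.0436] dr [-0.0005  0.0011 -0.0013]
```

Past the deck top without contact. Lowering to the rim, releasing and lifting off.

Emit:
play_rows:
  deltas:
    - {"claw": 1, "delta_pos": [0.003, 0, 0.02], "dr": [0, 0, 0]}
    - {"claw": 1, "delta_pos": [0.003, 0, 0.035], "dr": [0, 0, 0]}
    - {"claw": 1, "delta_pos": [0.003, 0, 0.045], "dr": [0, 0, 0]}
    - {"claw": 1, "delta_pos": [0.003, 0, 0.05], "dr": [0, 0, 0]}
    - {"claw": 1, "delta_pos": [0.003, 0, 0.05], "dr": [0, 0, 0]}

```text
time_s: 44.18
tool_pos: [0.563, 0.0325, 0.0806]
tool_rot: [3.124, 0.332, 0.001]
wrist_force: [-3.4, -0.1, 7.3]
grip_width: 0.0125
```

```bash
python3 - <<'E'
from h import *
st()
E
```

```text
t 44.17 pos [0.563  0.0325 0.0806] psi 12.15 tilt 0.03 F [-3.4 -0.1  7.3] w 0.0125 j [-0.08  0.38 -0.24  0.95 -0.    1.27]
```

Rim contact is at the expected height (0.0806). Releasing.

Emit:
play_rows:
  deltas:
    - {"claw": 0.4, "delta_pos": [0, 0, 0], "dr": [0, 0, 0]}
    - {"claw": 0, "delta_pos": [0, 0, 0], "dr": [0, 0, 0]}
    - {"claw": -0.3, "delta_pos": [0, 0, 0], "dr": [0, 0, 0]}
    - {"claw": -0.3, "delta_pos": [0, 0, 0], "dr": [0, 0, 0]}
    - {"claw": -0.3, "delta_pos": [0, 0, 0], "dr": [0, 0, 0]}
    - {"claw": -0.3, "delta_pos": [0, 0, -0.1], "dr": [0, 0, 0]}
    - {"claw": -0.3, "delta_pos": [0, 0, -0.25], "dr": [0, 0, 0]}
    - {"claw": -0.3, "delta_pos": [0, 0, -0.45], "dr": [0, 0, 0]}
    - {"claw": -0.3, "delta_pos": [-0.2, -0.2, -0.5], "dr": [0, 0, 0]}
    - {"claw": -0.3, "delta_pos": [-0.4, -0.4, -0.5], "dr": [0, 0, 0]}
    - {"claw": -0.3, "delta_pos": [-0.4, -0.8, -0.5], "dr": [0, 0, 0]}
    - {"claw": -0.3, "delta_pos": [-0.4, -0.8, -0.5], "dr": [0, 0, 0]}

```text
time_s: 45.68
tool_pos: [0.4222, 0.2084, 0.2049]
tool_rot: [-3.124, -0.332, -0.002]
wrist_force: [1.4, 1.3, 0.3]
grip_width: 0.0556
```

Emit:
play_rows:
  deltas:
    - {"claw": -0.3, "delta_pos": [0, 0, 0], "dr": [0, 0, 0]}
    - {"claw": -0.3, "delta_pos": [0, 0, 0], "dr": [0, 0, 0]}
    - {"claw": -0.3, "delta_pos": [0, 0, 0], "dr": [0, 0, 0]}

```text
time_s: 46.05
tool_pos: [0.4238, 0.206, 0.2043]
tool_rot: [3.124, 0.33, -0.0]
wrist_force: [0.3, -0.7, 0.3]
grip_width: 0.0557
```

```bash
python3 - <<'E'
from h import *
st()
snap('side','s26.png',(180,110,360,230),4.4); im=snap('top','t26.png',(200,80,390,220),4.2)
hsv=cv2.cvtColor(im['bgr'],cv2.COLOR_BGR2HSV).astype(int)
print('handle',rect(im,hsv[...,2]<75,0.100,(238,140,285,162))[:2])
E
```

```text
t 46.05 pos [0.4238 0.206  0.2043] psi 12.04 tilt 0.01 F [ 0.3 -0.7  0.3] w 0.0557 j [ 0.28  0.12 -0.26  1.18 -0.    1.64]
handle (((562.5855712890625, 29.48907470703125), (15.491257667541504, 79.89305877685547), 12.077140808105469), (261.3423019431988, 150.10164424514198))
```

View pics/s26.png

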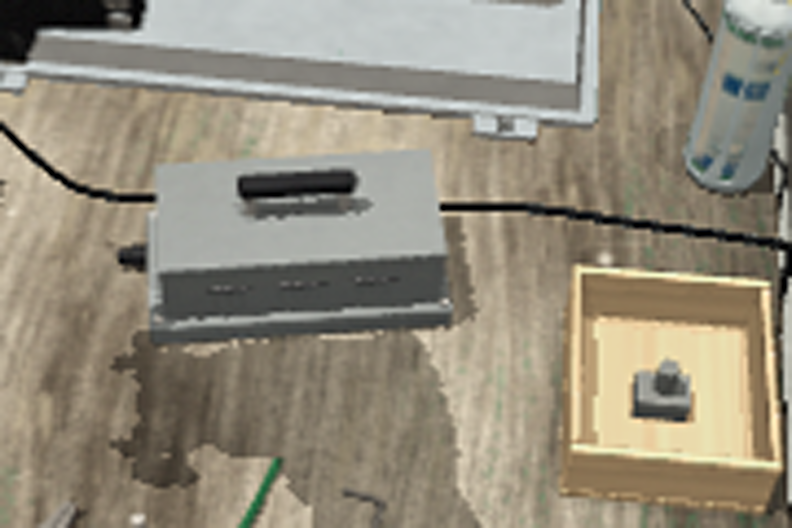

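View pics/t26.png

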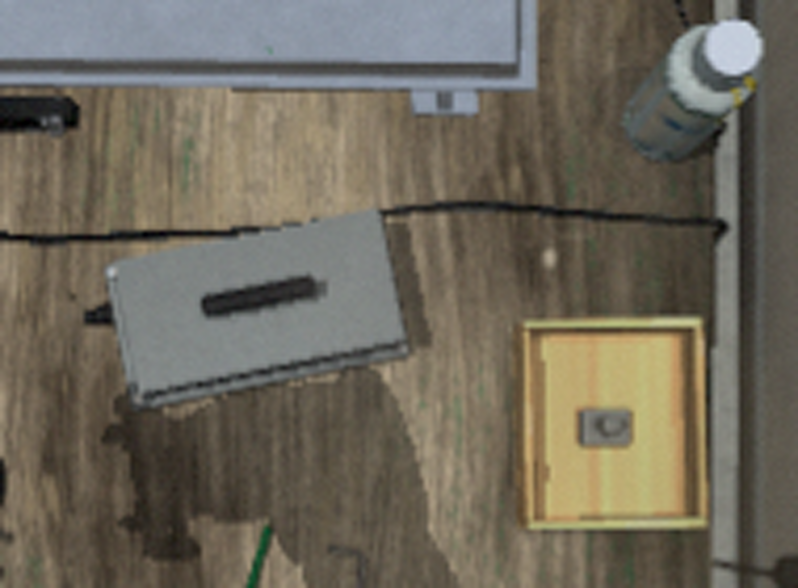

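```bash
python3 -c "
from h import *
print(manip.job_done())"
```

```text
the job is handed in; nothing more can be done
None
```

I completed the whole task and handed it in at about 46 s of the 210 s allowed. The hand-in reports no verdict, so what follows is from my own last checks.

- **Hood off:** I set it down flat on the mat and released it before touching any module.
- **Old module:** Only recess 2 held one. I dropped it in the scrap bin, and it stands there in the last pictures.
- **New modules:** One grey new module is in each of the three recesses. Each slid in with no noticeable side force. They looked level and flush in both views before the hood went back on. I confirmed floor contact for recesses 0 and 1 at the height I had worked out. For recess 2 I pressed to the same height but did not read the force.
- **Hood back on:** The rim touched down at the same tool height as at the start, to within 0.1 mm. In the last top view the handle is about 2 mm from the box centre, and its yaw of about 12.1° matches the box.
- **Surroundings:** The glue bottle is upright and the gripper is clear of everything.

**Disagreement:** the two cameras put the box centre about 2–3 mm apart. I used a position in between, and nothing jammed.

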